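# Stack the slide cases and slide the pile under the microscope stand

### The arm

A 6-joint arm with a two-finger parallel gripper is mounted at the origin on the work surface. World frame = base frame: x ahead of the robot, y to its left, z up, the work surface at z = 0. Lengths are in m, angles in degrees, forces in N, time in s.
With the tool pointing down it reaches from about 0.325 to 0.9 m from the base axis. Payload 6.1 kg.
Tool frame: the origin (TCP) lies midway between the tips of the shut fingers; the grasp point (between the pads) lies 19 mm behind it; z points along the fingers, x is the direction in which the jaws open and shut, and the axes are right-handed (so a half turn about z gives the same grasp; the last joint's range is limited). The gripper opens to 85 mm and grips with 20 to 120 N. Pads are 22 mm wide; open, the fingers measure 114 mm over their backs; the gripper's body (76 mm by 85 mm) begins 54 mm behind the grasp point. The pads swing forward as they close: fully open they stand 13 mm farther back than shut.
Start: joints at [62.332, 12.628, 87.462, -0, 79.91, -7.225], TCP at [0.218, 0.586, 0.231] pointing down, gripper open.
Joint ranges: [-170.65, 170.65], [-52.31, 119.04], [5.05, 147.46], [-71.25, 251.25], [11.57, 151.72], [-153.62, 153.62]. Speed limits (degrees/s): [147.25, 147.25, 172.46, 180, 180, 180].

### API

Orientations are given as [roll, pitch, yaw] about the fixed x, y, z axes, in that order (R = Rz(yaw) Ry(pitch) Rx(roll)).
In Python, from plant import * gives the robot as it stands.
- The arm moves only by the tool move_arm, never from a script. Its argument "deltas" is a list of rows, each an object of numbers: "x", "y", "z": the shift along the tool's x, y, z in units of 25 mm (1.0 is 25 mm); "ax", "ay", "az": the turn, a rotation vector about the tool's x, y, z in units of 5 degrees (1.0 is 5 degrees); "jaw": the opening, from 0 (shut) to 1 (fully open). A call has 1 to 20 rows; each row shifts and turns the commanded pose from where the row before left it, along the tool's axes as they then stand; what a row does not reach is not made up. A row lasts 1/10 s, in which the tool goes at most 50 mm and 8.59 degrees, less where a joint would pass 70% of its speed; a pose out of reach is approached as far as the arm can. A call is refused whole if a number of a shift passes 1 or a number of a turn 1, either way. A call with a gripper value outside its range is refused whole. The fingers move at their own pace and stop on an object; the grip force is fixed at half the most. Time passes only in rows, so rows that do not move let the fingers close. It gives the time, the measured TCP pose, the force and the opening at its end, in the units of the state.
- sense(): the state, without advancing time (a new reading comes with each control period).
- grab_frame(name): name is "scene" or "top" or "wrist"; returns the picture (480x640x3 uint8, red, green, blue); there is no depth.
- get_calibration(name): a dict with "mtx" (3x3 intrinsics, pixels), "dist" ([k1, k2, p1, p2, k3] as OpenCV has them; the pictures are not rectified), "R" (3x3) and "t" (3): a world point X has camera coordinates R X + t. Camera axes: x right, y down, z forward; pixel columns grow to the right and rows downward; lengths in m; the calibration is good to about 2 mm. A picture is of the moment at which its call begins: read the wrist's pose just before it. get_calibration takes no time and is no camera call; for the wrist camera it gives the pose at the moment of the call.
- hand_in(): hands the job in, once; it reports no verdict.
The state is a dict: "clock": time; "q": joint angles; "dq": joint speeds; "joint_efforts": joint torques, N m; "eef_pos": TCP position; "tcp_rot": TCP orientation; "contact_force": force on the tool from outside, world axes, zero at the start; "moment": the same for the moment, N m; "gripper_width": finger opening in m.
Only numpy, scipy, OpenCV 4.12 (cv2) and the standard library are available. Lean on these libraries where they do the work, as an engineer would, in place of code of your own. Each camera call takes 0.05 s, during which the arm holds its last target.

### The job

Put the spare slide case squarely on top of the slide case that lies between the guide rails in front of the microscope stand, ends and sides in line. Then slide the two together as a pile along the rails, under the stand, until both are fully home against the back stop, still squarely stacked. Leave the other things on the bench where they are.

Things in the scene. Friction and masses are not known exactly. Their poses are not given: they have to be found in the camera images.
- stand: Fixed microscope stand: white board 300 x 300 mm, underside 60 mm and top 74 mm above the bench, on aluminium posts; the microscope on it is set back 120 mm from the board's front edge and about 450 mm tall over the bench. Origin: at bench level under the middle of the front edge (mouth of the bay below the board); +x points inward along the bay, z up. Its place and direction vary.
- rail_start (a point): Outer end of the two guide rails, on the bay's middle line at bench level, 220 mm in front of the mouth; axes as the stand's. The rails are aluminium bars 10 mm high and 10 mm wide, 64 mm apart between inner faces, running straight in to the back stop. At the mouth two posts (20 x 20 mm, up to the board) flank the bay, 72 mm apart between inner faces.
- back_stop (a point): Middle of the back stop's face at bench level, 130 mm inside the mouth: an upright plate 94 mm wide and 60 mm high; axes as the stand's. Cases that are fully home have their inner ends against it and their outer ends 30 mm out in front of the board's edge.
- rail_case: Flat closed slide case, 160 x 56 x 24 mm, white lid on a grey base, about 0.25 kg, lying between the guide rails in front of the stand, wholly outside the mouth. Origin: the centre of its underside; x along its length, y across its 56 mm width, z up.
- spare_case: The spare slide case: the same 160 x 56 x 24 mm case, lying on the bench to the left of the rails, in one of two places, the tip box in the other. Origin: the centre of its underside; x along its length, y across its width, z up.
- tip_box: Bystander: grey box with a clear lid, 82 x 117 mm (x, y) and 68 mm tall, near the spare case. Origin: the centre of its underside.
- dishes: Bystander: block of three stacked petri dishes, 93 mm across, 45 mm tall, on the far side of the rails. Origin: the centre of its underside.
- jar: Bystander: specimen jar, 68 mm across, 85 mm tall, on the far side of the rails. Origin: the centre of its underside.
- oil: Bystander: small amber bottle, 32 mm across, 65 mm tall, left of the spare case and the tip box. Origin: the centre of its underside.
Not all that is in view belongs to the job. What is shaped like the rail_case but blue or red is not meant.

How it is judged:
By the outcome, as a careful person would: the job done as asked, in the order asked, and still so for the second after the job is handed in, with the robot touching nothing.
It also fails if it takes over 51 s, if anything falls off the work surface, if the arm or the gripper's body presses on something with over 40 N, if the wrist force passes 120 N, or if a joint passes its speed limit or range.

## Working session

There is one attempt and no reset: what is moved stays moved. The work goes in short steps, Python scripts to look and compute and a tool call to move; the robot and the scene stay as the last step left them, time stands still between calls to the robot, and variables do not carry over. Pictures are saved under pics/ and viewed, and the job is handed in when it is done.

Besides the shell and the picture viewer there is one more tool, called after ">>>" as a command line: name --argument value ..., lists and objects as JSON in quotes. move_arm: Moves the arm, as the interface text tells. Its arguments: {"type":"object","properties":{"deltas":{"type":"array","items":{"type":"object","properties":{"x":{"type":"number"},"y":{"type":"number"},"z":{"type":"number"},"ax":{"type":"number"},"ay":{"type":"number"},"az":{"type":"number"},"jaw":{"type":"number"}}}}},"required":["deltas"]}

```bash
ls; mkdir -p pics; python3 - <<'E'
from plant import *
import cv2
s=sense();print(s)
for n in("scene","top","wrist"):
    cv2.imwrite(f"pics/a_{n}.png",grab_frame(n)[:,:,::-1]); c=get_calibration(n); print(n,c)
E
```

```text
pics
{'clock': 0.0, 'q': array([ 6.23310976e+01,  1.26745570e+01,  8.75275402e+01,  7.12990279e-04,
        7.99112822e+01, -7.22667508e+00]), 'dq': array([ 0.02789065,  0.05429655,  0.06531636,  0.15402832, -0.07638476,
        0.07093896]), 'joint_efforts': array([ 1.39725376e-03, -4.96888340e+01, -3.89411330e+01, -1.03062339e-05,
        1.08159755e-02,  2.81293870e-05]), 'eef_pos': array([0.21801422, 0.5850776 , 0.23019026]), 'tcp_rot': array([-1.79985041e+02,  1.12390410e-01,  6.95576617e+01]), 'contact_force': array([0.11982351, 0.56659094, 0.38406612]), 'moment': array([-0.05208823,  0.05228647,  0.00995239]), 'gripper_width': 0.08536826336162609}
scene {'mtx': array([[481.15089176,   0.        , 316.97981649],
       [  0.        , 481.15089176, 243.16225532],
       [  0.        ,   0.        ,   1.        ]]), 'dist': array([-0.01385947,  0.        ,  0.        ,  0.        ,  0.        ]), 'R': array([[-0.87680437,  0.48083754, -0.00305823],
       [ 0.2963968 ,  0.53544781, -0.79085054],
       [-0.37863311, -0.69432766, -0.61200169]]), 't': array([ 0.38758138, -0.1720764
[... 217 characters left out ...]
     , 0.        , 0.        , 0.        ]), 'R': array([[ 0.02895886, -0.99952548, -0.01049737],
       [-0.9903446 , -0.02726539, -0.13591975],
       [ 0.13556904,  0.0143321 , -0.99066424]]), 't': array([0.10865547, 0.5051132 , 1.16982686])}
wrist {'mtx': array([[364.30618419,   0.        , 318.248225  ],
       [  0.        , 364.30618419, 232.30670781],
       [  0.        ,   0.        ,   1.        ]]), 'dist': array([-0.00950714,  0.        ,  0.        ,  0.        ,  0.        ]), 'R': array([[ 0.34863353,  0.93725781, -0.00156618],
       [ 0.88610851, -0.32906203,  0.32638917],
       [ 0.30539543, -0.11517802, -0.94523418]]), 't': array([-0.62504858, -0.04184349,  0.38104582])}
```

View pics/a_scene.png

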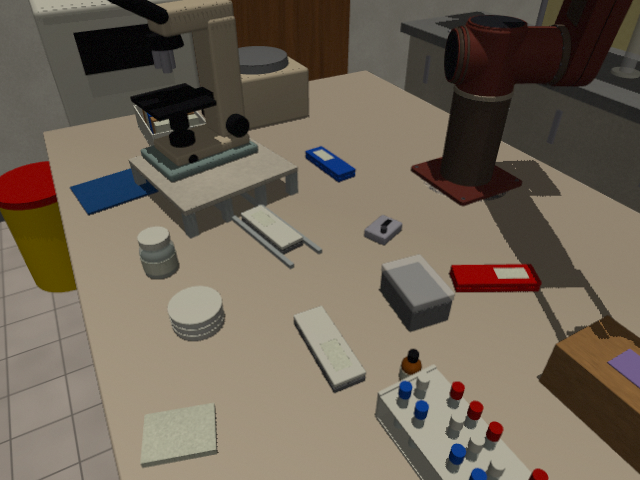

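View pics/a_top.png

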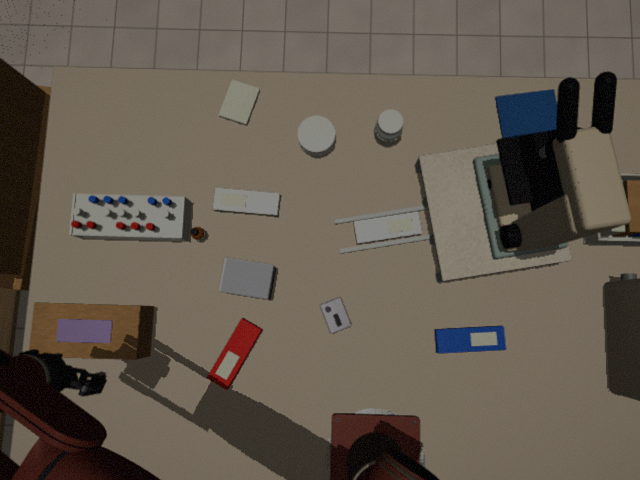

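View pics/a_wrist.png

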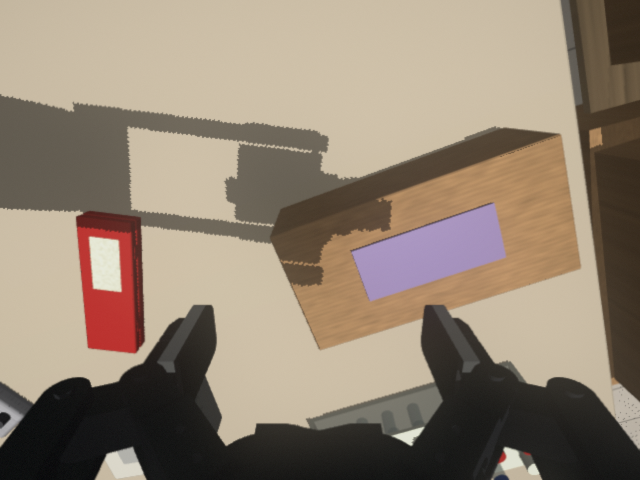

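The top view shows the spare case at about (247,202), the tip box at (247,278), and the rail case at (388,227) between rails that start near (338,235). The red case at (236,352) and the blue one at (470,339) are decoys. Next I'll measure the white cases and rails.

```bash
cat > h.py <<'E'
import cv2, numpy as np
def ray(c,px,z):
    p=cv2.undistortPoints(np.array(px,float).reshape(-1,1,2),c["mtx"],np.array(c["dist"])).reshape(-1,2)
    d=np.c_[p,np.ones(len(p))]@c["R"]; o=-c["R"].T@c["t"]
    return o+d*((z-o[2])/d[:,2])[:,None]
def proj(c,X):
    r,_=cv2.Rodrigues(c["R"]); return cv2.projectPoints(np.array(X,float).reshape(-1,1,3),r,c["t"],c["mtx"],np.array(c["dist"]))[0].reshape(-1,2)
E
python3 - <<'E'
from plant import *
from h import *
im=cv2.imread("pics/a_top.png");c=get_calibration("top")
for nm,(x0,y0,x1,y1) in dict(spare=(195,180,300,225),rails=(325,195,440,262)).items():
    cv2.imwrite(f"pics/crop_{nm}.png",cv2.resize(im[y0:y1,x0:x1],None,fx=7,fy=7,interpolation=cv2.INTER_NEAREST))
hsv=cv2.cvtColor(im,cv2.COLOR_BGR2HSV)
print(hsv[202,265],hsv[240,300],hsv[213,350],hsv[235,375],hsv[215,400])
E
```

```text
[ 30   8 136] [ 18  54 119] [ 17  52 122] [ 30   7 137] [ 30  11 136]
```

View pics/crop_spare.png

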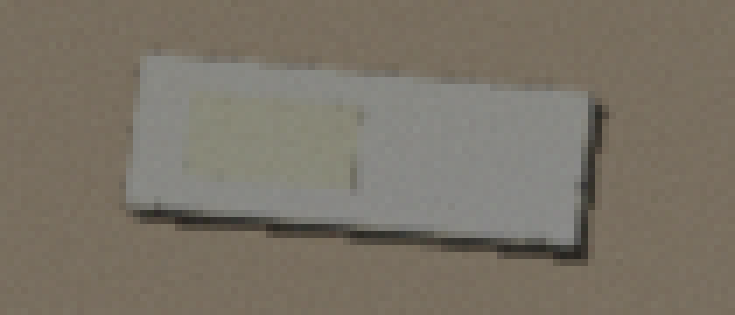

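View pics/crop_rails.png

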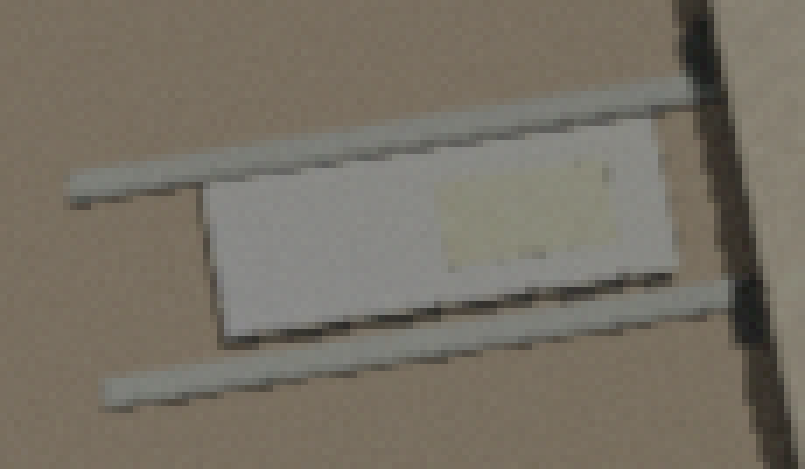

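The crops confirm both: white lids with grey bases. The rail case spans crop corners (205,183), (652,118), (675,268), (225,338), and its left end is slightly clear of the rail start.

```bash
python3 - <<'E'
from plant import *
from h import *
im=cv2.imread("pics/a_top.png");c=get_calibration("top")
hsv=cv2.cvtColor(im,cv2.COLOR_BGR2HSV).astype(int)
def rect(x0,y0,x1,y1,sl,vl):
    h=hsv[y0:y1,x0:x1]; m=((h[...,1]<sl)&(h[...,2]>vl)).astype(np.uint8)
    m=cv2.morphologyEx(m,cv2.MORPH_CLOSE,np.ones((5,5)))
    m=cv2.morphologyEx(m,cv2.MORPH_OPEN,np.ones((9,9)))
    k=max(cv2.findContours(m,0,2)[0],key=cv2.contourArea)
    r=cv2.minAreaRect(k); print("px",r[0][0]+x0,r[0][1]+y0,r[1],r[2])
    return cv2.boxPoints(r)+[x0,y0]
def rep(b,z):
    P=ray(c,b,z); print(P.round(4).tolist())
    e=[np.linalg.norm(P[i]-P[(i+1)%4]) for i in range(4)]
    i=int(np.argmax(e[:2])); d=P[(i+1)%4]-P[i]
    if e[2]: d=d+(P[(i+2)%4]-P[(i+3)%4])
    print("ctr",P.mean(0).round(4),"edges",np.round(e,4),"yaw",np.degrees(np.arctan2(d[1],d[0])).round(2))
b=rect(200,180,295,225,32,110); rep(b,.024)
b=np.array([[205,183],[652,118],[675,268],[222,338]])/7+[325,195]-.5
rep(b,.024)
# rails top outer/inner edges by crop px at z=.01
r=np.array([[68,174],[690,80],[70,200],[690,104],[103,378],[735,284],[105,405],[735,308]])/7+[325,195]-.5
P=ray(c,r,.01);print(P.round(4).tolist())
for i in range(0,8,2):
    d=P[i]-P[i+1];print("rail yaw(out)",np.degrees(np.arctan2(d[1],d[0])).round(2))
# board front edge at z .074
f=ray(c,[[419.,157],[441,280]],.074);print("front",f.round(4),np.linalg.norm(f[0]-f[1]))
E
```

```text
px 245.5778694152832 200.6434440612793 (64.09931182861328, 22.362329483032227) 5.19442892074585
[[0.5779, 0.4067, 0.024], [0.6337, 0.405, 0.024], [0.6234, 0.2474, 0.024], [0.5677, 0.25, 0.024]]
ctr [0.6007 0.3273 0.024 ] edges [0.0559 0.158  0.0557 0.157 ] yaw -93.73
[[0.5581, 0.0613, 0.024], [0.5852, -0.0934, 0.024], [0.5326, -0.1016, 0.024], [0.5039, 0.0542, 0.024]]
ctr [ 0.5449 -0.0199  0.024 ] edges [0.157  0.0532 0.1584 0.0546] yaw -79.81
[[0.5625, 0.109, 0.01], [0.602, -0.109, 0.01], [0.5533, 0.108, 0.01], [0.5934, -0.109, 0.01], [0.4906, 0.0948, 0.01], [0.5298, -0.1249, 0.01], [0.4812, 0.0939, 0.01], [0.5213, -0.1249, 0.01]]
rail yaw(out) 100.27
rail yaw(out) 100.48
rail yaw(out) 100.11
rail yaw(out) 100.4
front [[ 0.7059 -0.0876  0.074 ]
 [ 0.4165 -0.1391  0.074 ]] 0.2939698743720829
```

Measurements agree with the sizes given: spare centre (0.601, 0.327), long axis yaw -93.7°, 158x56 mm. Rail direction is about -79.8°, and the mouth is near (0.561, -0.114). I'll turn, then travel over the spare case.

>>> move_arm --deltas '[{"az":1},{"az":1},{"az":1},{"az":1},{"az":1},{"az":1},{"az":1},{"az":1},{"az":1},{"az":1},{"az":1},{"az":1},{"az":1},{"az":1},{"az":0.66}]'

```text
schema error: expected keys x, y, z, ax, ay, az, jaw
```

>>> move_arm --deltas '[{"x":1,"y":0.58},{"x":1,"y":0.58},{"x":1,"y":0.58},{"x":1,"y":0.58},{"x":1,"y":0.58},{"x":1,"y":0.58},{"x":1,"y":0.58},{"x":1,"y":0.58},{"x":1,"y":0.58},{"x":1,"y":0.58},{"x":1,"y":0.58},{"x":1,"y":0.58},{"x":1,"y":0.58},{"x":1,"y":0.58},{"x":1,"y":0.58},{"x":1,"y":0.58},{},{},{}]'

```text
schema error: expected keys x, y, z, ax, ay, az, jaw
```

```bash
python3 - <<'E'
from plant import *
from h import *
s=sense();print(s["clock"],s["eef_pos"],s["tcp_rot"])
c=get_calibration("wrist");im=grab_frame("wrist")[:,:,::-1].copy();cv2.imwrite("pics/b_wrist.png",im)
import pickle;pickle.dump(c,open("b.pkl","wb"))
E
```

```text
0.15 [0.21810317 0.58522719 0.23045594] [-1.79990370e+02  8.44448483e-02  6.95556867e+01]
```

View pics/b_wrist.png

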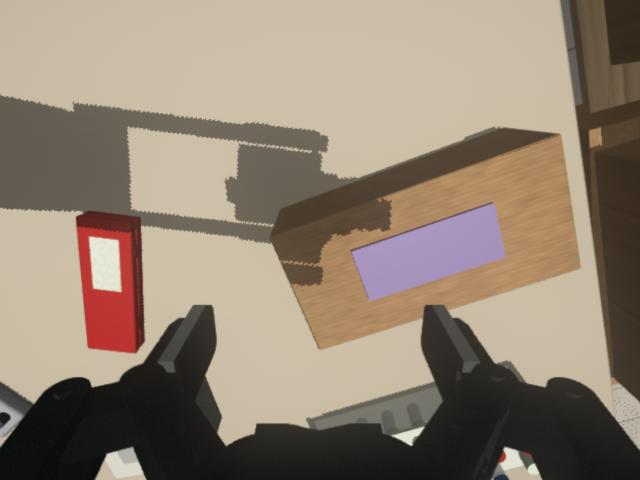

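Every row needs all seven keys. Nothing moved; the picture is the same view as at the start.

>>> move_arm --deltas '[{"x":0,"y":0,"z":0,"ax":0,"ay":0,"az":1,"jaw":1},{"x":0,"y":0,"z":0,"ax":0,"ay":0,"az":1,"jaw":1},{"x":0,"y":0,"z":0,"ax":0,"ay":0,"az":1,"jaw":1},{"x":0,"y":0,"z":0,"ax":0,"ay":0,"az":1,"jaw":1},{"x":0,"y":0,"z":0,"ax":0,"ay":0,"az":1,"jaw":1},{"x":0,"y":0,"z":0,"ax":0,"ay":0,"az":1,"jaw":1},{"x":0,"y":0,"z":0,"ax":0,"ay":0,"az":1,"jaw":1},{"x":0,"y":0,"z":0,"ax":0,"ay":0,"az":1,"jaw":1},{"x":0,"y":0,"z":0,"ax":0,"ay":0,"az":1,"jaw":1},{"x":0,"y":0,"z":0,"ax":0,"ay":0,"az":1,"jaw":1},{"x":0,"y":0,"z":0,"ax":0,"ay":0,"az":1,"jaw":1},{"x":0,"y":0,"z":0,"ax":0,"ay":0,"az":1,"jaw":1},{"x":0,"y":0,"z":0,"ax":0,"ay":0,"az":1,"jaw":1},{"x":0,"y":0,"z":0,"ax":0,"ay":0,"az":1,"jaw":1},{"x":0,"y":0,"z":0,"ax":0,"ay":0,"az":0.66,"jaw":1}]'

```text
clock: 1.7
eef_pos: [0.2182, 0.5855, 0.231]
tcp_rot: [180.0, 0.0, -3.9]
contact_force: [0.1, -0.5, -0.2]
gripper_width: 0.0854
```

>>> move_arm --deltas '[{"x":1,"y":0.58,"z":0,"ax":0,"ay":0,"az":0,"jaw":1},{"x":1,"y":0.58,"z":0,"ax":0,"ay":0,"az":0,"jaw":1},{"x":1,"y":0.58,"z":0,"ax":0,"ay":0,"az":0,"jaw":1},{"x":1,"y":0.58,"z":0,"ax":0,"ay":0,"az":0,"jaw":1},{"x":1,"y":0.58,"z":0,"ax":0,"ay":0,"az":0,"jaw":1},{"x":1,"y":0.58,"z":0,"ax":0,"ay":0,"az":0,"jaw":1},{"x":1,"y":0.58,"z":0,"ax":0,"ay":0,"az":0,"jaw":1},{"x":1,"y":0.58,"z":0,"ax":0,"ay":0,"az":0,"jaw":1},{"x":1,"y":0.58,"z":0,"ax":0,"ay":0,"az":0,"jaw":1},{"x":1,"y":0.58,"z":0,"ax":0,"ay":0,"az":0,"jaw":1},{"x":1,"y":0.58,"z":0,"ax":0,"ay":0,"az":0,"jaw":1},{"x":1,"y":0.58,"z":0,"ax":0,"ay":0,"az":0,"jaw":1},{"x":1,"y":0.58,"z":0,"ax":0,"ay":0,"az":0,"jaw":1},{"x":1,"y":0.58,"z":0,"ax":0,"ay":0,"az":0,"jaw":1},{"x":1,"y":0.58,"z":0,"ax":0,"ay":0,"az":0,"jaw":1},{"x":1,"y":0.58,"z":0,"ax":0,"ay":0,"az":0,"jaw":1},{"x":0,"y":0,"z":0,"ax":0,"ay":0,"az":0,"jaw":1},{"x":0,"y":0,"z":0,"ax":0,"ay":0,"az":0,"jaw":1}]'

```text
clock: 3.5
eef_pos: [0.6023, 0.3275, 0.2307]
tcp_rot: [180.0, 0.1, -3.8]
contact_force: [-0.7, 0.0, 0.5]
gripper_width: 0.0854
```

```bash
python3 - <<'E'
from plant import *
from h import *
s=sense();print(s["clock"],s["eef_pos"],s["tcp_rot"])
c=get_calibration("wrist");im=grab_frame("wrist")[:,:,::-1].copy();cv2.imwrite("pics/b_wrist.png",im)
import pickle;pickle.dump(c,open("b.pkl","wb"))
E
```

```text
3.5 [0.60232094 0.32754936 0.23067607] [ 1.79991033e+02  6.86944292e-02 -3.82010389e+00]
```

View pics/b_wrist.png

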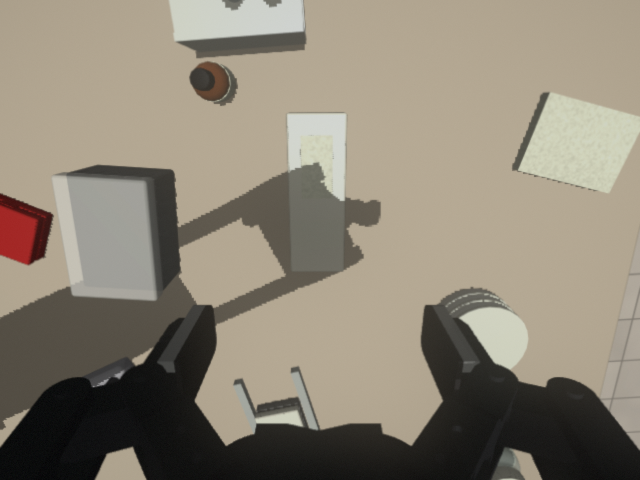

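The spare case's lid shows between the jaws, with corners (287,113), (346,113), (343,271), (291,271). Part of it is in the arm's shadow; no other white case is near.

```bash
python3 - <<'E'
from h import *
import pickle
c=pickle.load(open("b.pkl","rb"));im=cv2.imread("pics/b_wrist.png")
cv2.imwrite("pics/b_crop.png",cv2.resize(im[100:285,260:370],None,fx=3,fy=3,interpolation=cv2.INTER_NEAREST))
P=ray(c,[[287,113],[346,113],[343.5,271],[290.5,271]],.024);print(P.round(4))
print(P.mean(0),[np.linalg.norm(P[i]-P[(i+1)%4]).round(4) for i in range(4)])
for a,b in((0,3),(1,2)):
    d=P[b]-P[a];print(np.degrees(np.arctan2(d[1],d[0])))
E
```

```text
[[0.5782 0.409  0.024 ]
 [0.6319 0.4055 0.024 ]
 [0.6227 0.2476 0.024 ]
 [0.567  0.2512 0.024 ]]
[0.59996619 0.32831467 0.024     ] [np.float64(0.0538), np.float64(0.1582), np.float64(0.0558), np.float64(0.1582)]
-94.04534785443003
-93.3138612732875
```

View pics/b_crop.png

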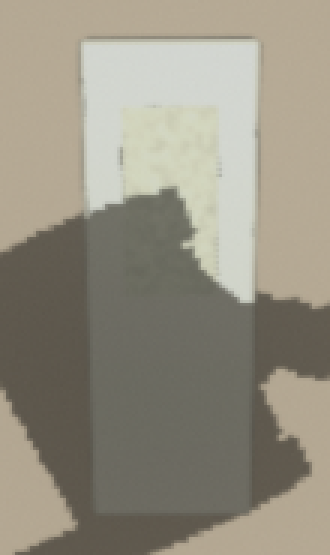

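Both views agree, centre (0.600, 0.328). I'll go down to TCP z of about 6 mm and grip.

>>> move_arm --deltas '[{"x":-0.08,"y":0,"z":1,"ax":0,"ay":0,"az":0,"jaw":1},{"x":0,"y":0,"z":1,"ax":0,"ay":0,"az":0,"jaw":1},{"x":0,"y":0,"z":1,"ax":0,"ay":0,"az":0,"jaw":1},{"x":0,"y":0,"z":1,"ax":0,"ay":0,"az":0,"jaw":1},{"x":0,"y":0,"z":1,"ax":0,"ay":0,"az":0,"jaw":1},{"x":0,"y":0,"z":1,"ax":0,"ay":0,"az":0,"jaw":1},{"x":0,"y":0,"z":1,"ax":0,"ay":0,"az":0,"jaw":1},{"x":0,"y":0,"z":1,"ax":0,"ay":0,"az":0,"jaw":1},{"x":0,"y":0,"z":0.5,"ax":0,"ay":0,"az":0,"jaw":1},{"x":0,"y":0,"z":0.48,"ax":0,"ay":0,"az":0,"jaw":1},{"x":0,"y":0,"z":0,"ax":0,"ay":0,"az":0,"jaw":1},{"x":0,"y":0,"z":0,"ax":0,"ay":0,"az":0,"jaw":0},{"x":0,"y":0,"z":0,"ax":0,"ay":0,"az":0,"jaw":0},{"x":0,"y":0,"z":0,"ax":0,"ay":0,"az":0,"jaw":0},{"x":0,"y":0,"z":0,"ax":0,"ay":0,"az":0,"jaw":0},{"x":0,"y":0,"z":0,"ax":0,"ay":0,"az":0,"jaw":0},{"x":0,"y":0,"z":0,"ax":0,"ay":0,"az":0,"jaw":0}]'

```text
clock: 5.25
eef_pos: [0.6018, 0.3288, 0.009]
tcp_rot: [-179.9, -0.2, -3.7]
contact_force: [0.5, 0.7, 6.5]
gripper_width: 0.0541
```

Gripped: 54 mm opening on the 56 mm case. Lift and look.

>>> move_arm --deltas '[{"x":0,"y":0,"z":-0.5,"ax":0,"ay":0,"az":0,"jaw":0},{"x":0,"y":0,"z":-1,"ax":0,"ay":0,"az":0,"jaw":0},{"x":0,"y":0,"z":-1,"ax":0,"ay":0,"az":0,"jaw":0},{"x":0,"y":0,"z":-1,"ax":0,"ay":0,"az":0,"jaw":0},{"x":0,"y":0,"z":-1,"ax":0,"ay":0,"az":0,"jaw":0},{"x":0,"y":0,"z":-0.5,"ax":0,"ay":0,"az":0,"jaw":0},{"x":0,"y":0,"z":0,"ax":0,"ay":0,"az":0,"jaw":0},{"x":0,"y":0,"z":0,"ax":0,"ay":0,"az":0,"jaw":0}]'

```text
clock: 6.05
eef_pos: [0.5997, 0.3279, 0.1308]
tcp_rot: [180.0, 0.1, -3.7]
contact_force: [0.1, -0.2, -2.5]
gripper_width: 0.0547
```

```bash
python3 - <<'E'
from plant import *
from h import *
import pickle
s=sense();print(s["clock"],s["eef_pos"],s["tcp_rot"],s["contact_force"],s["gripper_width"])
c=get_calibration("wrist");im=grab_frame("wrist")[:,:,::-1].copy();cv2.imwrite("pics/c_wrist.png",im)
pickle.dump((c,s),open("c.pkl","wb"))
E
```

```text
6.05 [0.59970126 0.32786345 0.13083166] [ 1.79964995e+02  6.73513233e-02 -3.74462966e+00] [ 0.06779814 -0.24284149 -2.49693599] 0.05465107434037998
```

View pics/c_wrist.png

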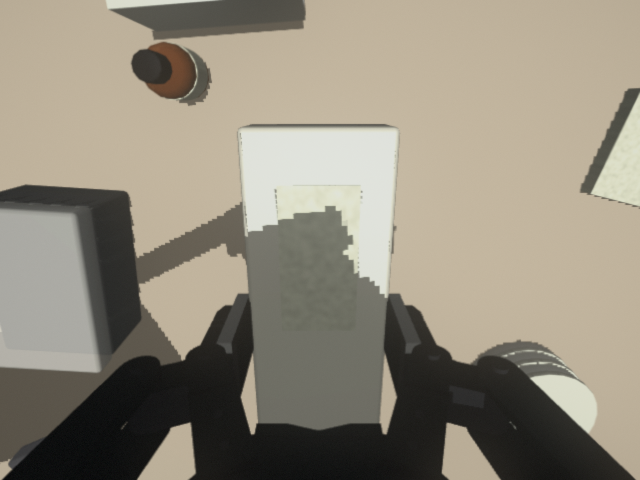

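The case is held level between the pads, with its far top edge from (240,127) to (397,127). I'll work out where it sits in the grip.

```bash
python3 - <<'E'
from h import *
import pickle
c,s=pickle.load(open("c.pkl","rb"));im=cv2.imread("pics/c_wrist.png")
cv2.imwrite("pics/c_crop.png",cv2.resize(im[110:310,225:415],None,fx=4,fy=4,interpolation=cv2.INTER_NEAREST))
a=np.radians(s["tcp_rot"][2]);tx=np.array([np.cos(a),np.sin(a)]);ty=np.array([np.sin(a),-np.cos(a)])
for z in(.140,.146,.150,.154):
    P=ray(c,[[240,128],[397,128],[249,290],[388,290],[260,424],[379,424]],z)[:,:2]-s["eef_pos"][:2]
    Q=np.c_[P@tx,P@ty]*1000;print(z,Q.round(1).tolist())
E
```

```text
0.14 [[-28.1, -78.3], [27.2, -78.3], [-28.9, -14.3], [28.0, -14.4], [-28.1, 57.1], [28.4, 56.9]]
0.146 [[-26.9, -78.6], [25.9, -78.6], [-27.6, -17.5], [26.8, -17.6], [-26.9, 50.6], [27.1, 50.5]]
0.15 [[-26.1, -78.8], [25.1, -78.8], [-26.8, -19.7], [25.9, -19.8], [-26.1, 46.4], [26.2, 46.2]]
0.154 [[-25.2, -79.0], [24.3, -79.1], [-25.9, -21.8], [25.1, -21.9], [-25.2, 42.1], [25.4, 41.9]]
```

View pics/c_crop.png

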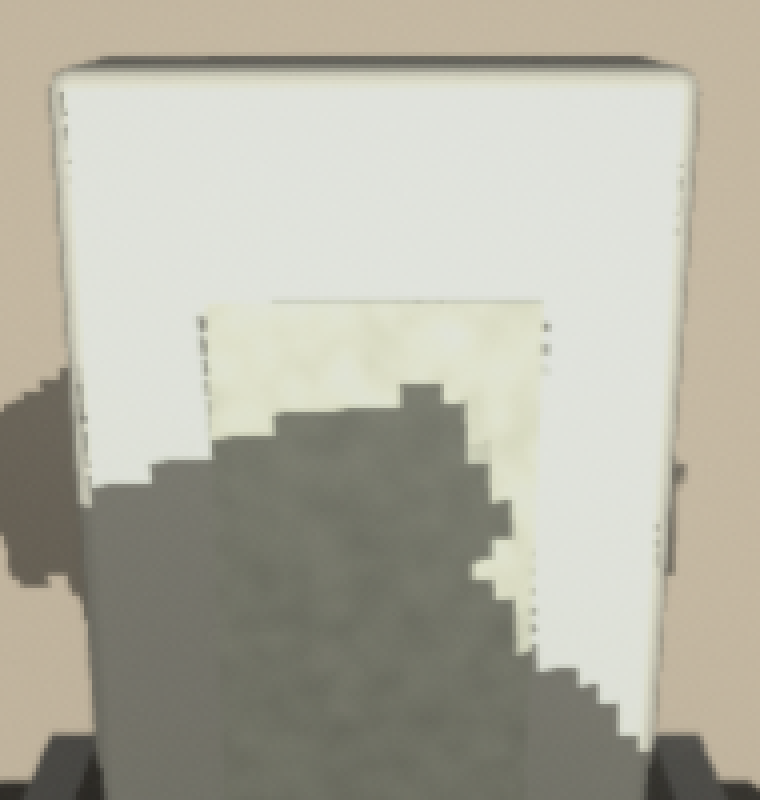

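The case sits centred in the grip: about 1 mm inward along its length and ±0.5 mm sideways, with its underside roughly 12 mm below the TCP. Now I'll turn by 13.9° and carry it over the rail case at (0.545, -0.020), yaw 10.2°.

>>> move_arm --deltas '[{"x":0,"y":0,"z":0,"ax":0,"ay":0,"az":-0.93,"jaw":0},{"x":0,"y":0,"z":0,"ax":0,"ay":0,"az":-0.93,"jaw":0},{"x":0,"y":0,"z":0,"ax":0,"ay":0,"az":-0.93,"jaw":0},{"x":-0.33,"y":0.5,"z":0,"ax":0,"ay":0,"az":0,"jaw":0},{"x":-0.33,"y":0.96,"z":0,"ax":0,"ay":0,"az":0,"jaw":0},{"x":-0.33,"y":1,"z":0,"ax":0,"ay":0,"az":0,"jaw":0},{"x":-0.33,"y":1,"z":0,"ax":0,"ay":0,"az":0,"jaw":0},{"x":-0.33,"y":1,"z":0,"ax":0,"ay":0,"az":0,"jaw":0},{"x":-0.33,"y":1,"z":0,"ax":0,"ay":0,"az":0,"jaw":0},{"x":-0.33,"y":1,"z":0,"ax":0,"ay":0,"az":0,"jaw":0},{"x":-0.33,"y":1,"z":0,"ax":0,"ay":0,"az":0,"jaw":0},{"x":-0.33,"y":1,"z":0,"ax":0,"ay":0,"az":0,"jaw":0},{"x":-0.33,"y":1,"z":0,"ax":0,"ay":0,"az":0,"jaw":0},{"x":-0.33,"y":1,"z":0,"ax":0,"ay":0,"az":0,"jaw":0},{"x":-0.33,"y":1,"z":0,"ax":0,"ay":0,"az":0,"jaw":0},{"x":-0.33,"y":1,"z":0,"ax":0,"ay":0,"az":0,"jaw":0},{"x":-0.33,"y":0.8,"z":0,"ax":0,"ay":0,"az":0,"jaw":0},{"x":0,"y":0,"z":0,"ax":0,"ay":0,"az":0,"jaw":0},{"x":0,"y":0,"z":0,"ax":0,"ay":0,"az":0,"jaw":0}]'

```text
clock: 8.0
eef_pos: [0.5444, -0.0186, 0.1304]
tcp_rot: [-179.9, 0.1, 10.1]
contact_force: [1.0, 0.2, -3.4]
gripper_width: 0.0542
```

```bash
cat > shot.py <<'E'
import sys
from plant import *
from h import *
import pickle
tag=sys.argv[1]
s=sense();print(s["clock"],s["eef_pos"].round(4),s["tcp_rot"].round(2),s["contact_force"].round(1),s["gripper_width"])
for n in sys.argv[2:]:
    c=get_calibration(n);im=grab_frame(n)[:,:,::-1].copy();cv2.imwrite(f"pics/{tag}_{n}.png",im)
    pickle.dump((c,s),open(f"{tag}_{n}.pkl","wb"))
E
python3 shot.py d wrist scene; python3 -c "
import cv2
im=cv2.imread('pics/d_scene.png');cv2.imwrite('pics/d_sc.png',cv2.resize(im[100:300,150:400],None,fx=3,fy=3))"
```

```text
8.0 [ 0.5444 -0.0186  0.1304] [-1.7993e+02  1.3000e-01  1.0130e+01] [ 1.   0.2 -3.4] 0.05421984453435653
```

View pics/d_wrist.png

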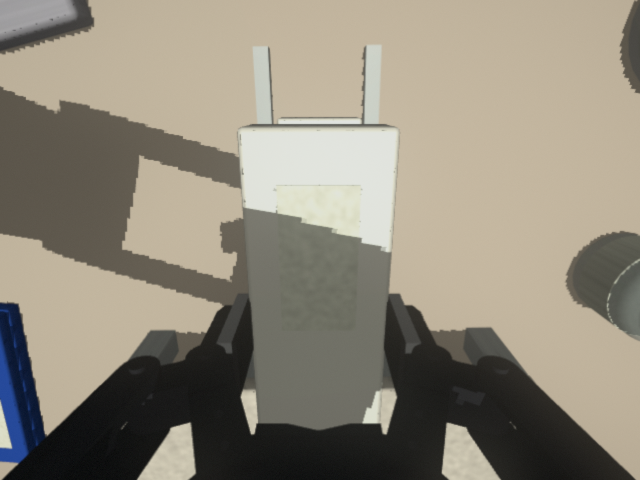

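View pics/d_sc.png

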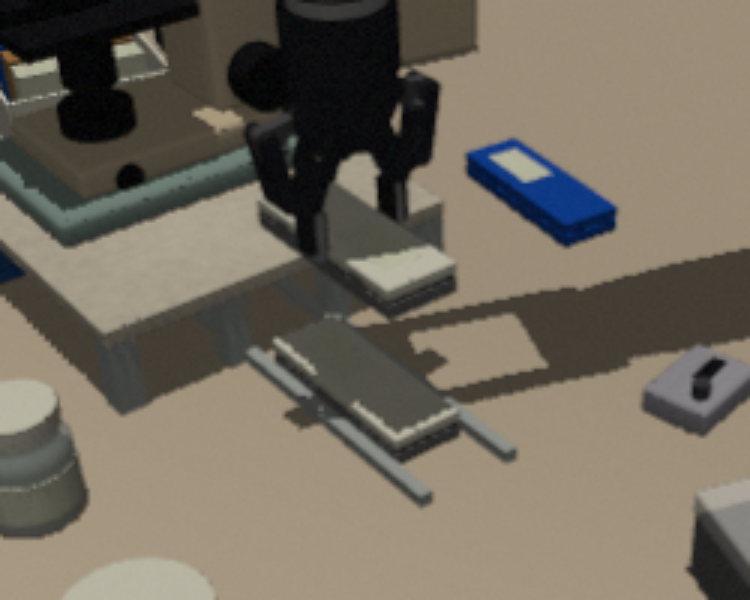

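The wrist view shows the rail case's outer lid edge peeping out past the held case, from (279,119) to (362,119). The rails lie at columns 253 and 381. I'll compute the offset of the two in tool axes.

```bash
python3 - <<'E'
from h import *
import pickle
c,s=pickle.load(open("d_wrist.pkl","rb"));im=cv2.imread("pics/d_wrist.png")
cv2.imwrite("pics/d_crop.png",cv2.resize(im[35:145,230:410],None,fx=4,fy=4,interpolation=cv2.INTER_NEAREST))
a=np.radians(s["tcp_rot"][2]);tx=np.array([np.cos(a),np.sin(a)]);ty=np.array([np.sin(a),-np.cos(a)])
def q(px,z):
    P=ray(c,px,z)[:,:2]-s["eef_pos"][:2];return (np.c_[P@tx,P@ty]*1000).round(1).tolist()
print("rail case end",q([[278.5,118.5],[362.5,118.5]],.024))
print("held end",q([[239.5,127.5],[397.5,127.5]],.141))
print("rails inner/outer start",q([[254,47],[269,47],[365,46],[381,46]],.01),q([[258,122],[271,122],[364,122],[380,122]],.01))
E
```

```text
rail case end [[-26.6, -78.2], [28.3, -78.3]]
held end [[-27.8, -78.6], [27.3, -78.6]]
rails inner/outer start [[-42.5, -122.4], [-32.8, -122.4], [29.7, -123.0], [40.1, -123.0]] [[-42.4, -75.5], [-33.4, -75.5], [31.0, -75.6], [42.0, -75.6]]
```

View pics/d_crop.png

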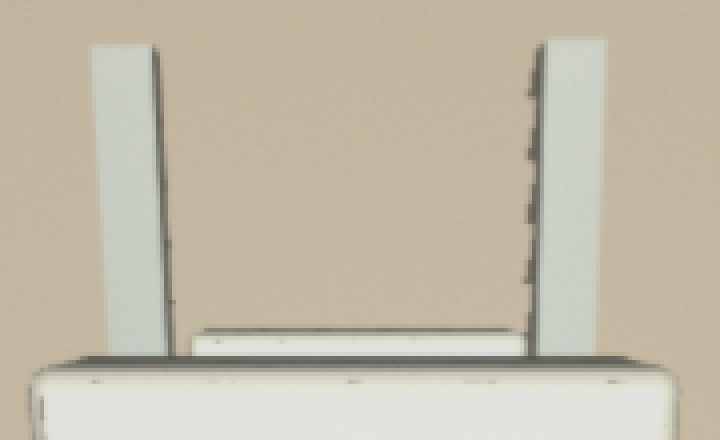

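The held case must go about 1 mm along tool +x; the ends already agree within 0.5 mm. Lower to just above, then in small steps with an eye on the force.

>>> move_arm --deltas '[{"x":0.04,"y":0,"z":0.6,"ax":0,"ay":0,"az":0,"jaw":0},{"x":0,"y":0,"z":0.8,"ax":0,"ay":0,"az":0,"jaw":0},{"x":0,"y":0,"z":0.8,"ax":0,"ay":0,"az":0,"jaw":0},{"x":0,"y":0,"z":0.7,"ax":0,"ay":0,"az":0,"jaw":0},{"x":0,"y":0,"z":0.4,"ax":0,"ay":0,"az":0,"jaw":0},{"x":0,"y":0,"z":0.2,"ax":0,"ay":0,"az":0,"jaw":0},{"x":0,"y":0,"z":0,"ax":0,"ay":0,"az":0,"jaw":0},{"x":0,"y":0,"z":0,"ax":0,"ay":0,"az":0,"jaw":0}]'

```text
clock: 8.9
eef_pos: [0.547, -0.0183, 0.0449]
tcp_rot: [180.0, -0.1, 10.2]
contact_force: [0.4, 0.1, -2.6]
gripper_width: 0.0542
```

>>> move_arm --deltas '[{"x":0,"y":0,"z":0.06,"ax":0,"ay":0,"az":0,"jaw":0},{"x":0,"y":0,"z":0.06,"ax":0,"ay":0,"az":0,"jaw":0},{"x":0,"y":0,"z":0,"ax":0,"ay":0,"az":0,"jaw":0}]'

```text
clock: 9.2
eef_pos: [0.5465, -0.0185, 0.0416]
tcp_rot: [180.0, -0.0, 10.2]
contact_force: [0.1, 0.4, -2.9]
gripper_width: 0.0545
```

```bash
python3 shot.py e scene;  python3 -c "
import cv2
im=cv2.imread('pics/e_scene.png');cv2.imwrite('pics/e_sc.png',cv2.resize(im[170:270,215:335],None,fx=6,fy=6))"
```

```text
9.2 [ 0.5465 -0.0185  0.0416] [ 1.7999e+02 -3.0000e-02  1.0200e+01] [ 0.1  0.4 -2.9] 0.05454546308901603
```

View pics/e_sc.png

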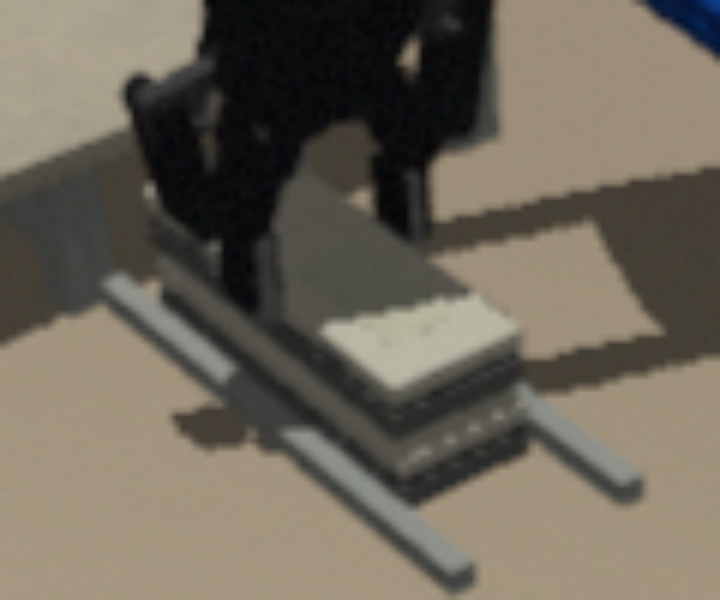

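The held case hangs in line a little above the rail case, with no contact force yet. Lower on in 2 mm steps.

>>> move_arm --deltas '[{"x":0,"y":0,"z":0.08,"ax":0,"ay":0,"az":0,"jaw":0},{"x":0,"y":0,"z":0.08,"ax":0,"ay":0,"az":0,"jaw":0},{"x":0,"y":0,"z":0.06,"ax":0,"ay":0,"az":0,"jaw":0},{"x":0,"y":0,"z":0,"ax":0,"ay":0,"az":0,"jaw":0}]'

```text
clock: 9.65
eef_pos: [0.546, -0.0184, 0.0354]
tcp_rot: [-180.0, 0.0, 10.2]
contact_force: [-0.4, 0.5, -2.7]
gripper_width: 0.0544
```

>>> move_arm --deltas '[{"x":0,"y":0,"z":0.06,"ax":0,"ay":0,"az":0,"jaw":0},{"x":0,"y":0,"z":0,"ax":0,"ay":0,"az":0,"jaw":0}]'

```text
clock: 9.85
eef_pos: [0.5462, -0.0183, 0.0341]
tcp_rot: [-180.0, 0.0, 10.2]
contact_force: [-0.0, -0.2, -2.9]
gripper_width: 0.0545
```

>>> move_arm --deltas '[{"x":0,"y":0,"z":0.05,"ax":0,"ay":0,"az":0,"jaw":0},{"x":0,"y":0,"z":0,"ax":0,"ay":0,"az":0,"jaw":0}]'

```text
clock: 10.05
eef_pos: [0.5464, -0.0184, 0.033]
tcp_rot: [180.0, -0.0, 10.2]
contact_force: [0.1, 0.8, -1.9]
gripper_width: 0.0542
```

>>> move_arm --deltas '[{"x":0,"y":0,"z":0.05,"ax":0,"ay":0,"az":0,"jaw":0},{"x":0,"y":0,"z":0,"ax":0,"ay":0,"az":0,"jaw":0}]'

```text
clock: 10.25
eef_pos: [0.5465, -0.0184, 0.0329]
tcp_rot: [180.0, 0.0, 10.2]
contact_force: [-5.0, -0.4, 6.0]
gripper_width: 0.0546
```

Contact (about 9 N change), so the spare is on top. Open the fingers and look.

>>> move_arm --deltas '[{"x":0,"y":0,"z":-0.02,"ax":0,"ay":0,"az":0,"jaw":0.85},{"x":0,"y":0,"z":0,"ax":0,"ay":0,"az":0,"jaw":0.85},{"x":0,"y":0,"z":0,"ax":0,"ay":0,"az":0,"jaw":0.85},{"x":0,"y":0,"z":0,"ax":0,"ay":0,"az":0,"jaw":0.85}]'

```text
clock: 10.65
eef_pos: [0.5465, -0.0184, 0.0324]
tcp_rot: [180.0, -0.0, 10.2]
contact_force: [-0.0, 0.0, 0.4]
gripper_width: 0.0728
```

```bash
python3 shot.py f scene wrist;  python3 -c "
import cv2
im=cv2.imread('pics/f_scene.png');cv2.imwrite('pics/f_sc.png',cv2.resize(im[170:270,215:335],None,fx=6,fy=6))"
```

```text
10.65 [ 0.5465 -0.0184  0.0324] [ 1.7999e+02 -2.0000e-02  1.0210e+01] [-0.   0.   0.4] 0.07280944682831046
```

View pics/f_sc.png

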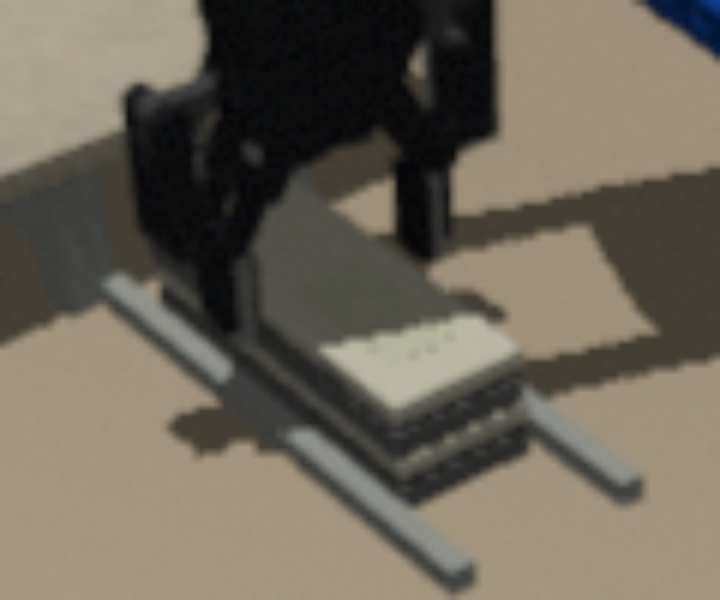

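View pics/f_wrist.png

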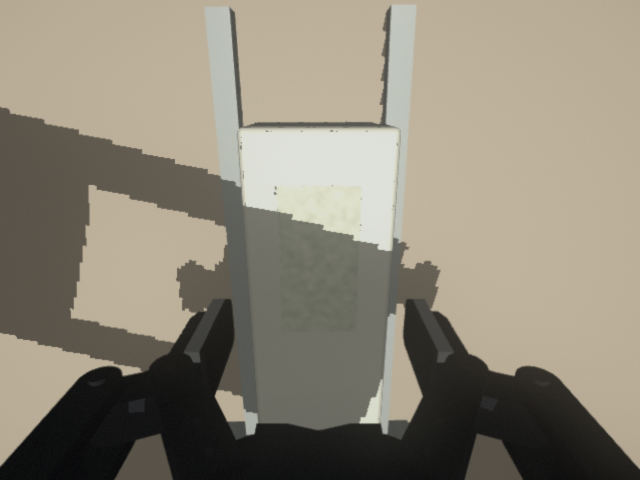

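It's stacked: lid on lid with no visible step in the scene view, and in the wrist view the top case end at row 126 lies between the rails with nothing showing beside it. Now I'll go back along the pile to its outer end, lower, and grip both cases together; this also squares their sides.

>>> move_arm --deltas '[{"x":0,"y":-0.65,"z":0,"ax":0,"ay":0,"az":0,"jaw":0.9},{"x":0,"y":-0.65,"z":0,"ax":0,"ay":0,"az":0,"jaw":0.9},{"x":0,"y":-0.65,"z":0,"ax":0,"ay":0,"az":0,"jaw":0.9},{"x":0,"y":-0.65,"z":0,"ax":0,"ay":0,"az":0,"jaw":0.9},{"x":0,"y":0,"z":0.28,"ax":0,"ay":0,"az":0,"jaw":0.9},{"x":0,"y":0,"z":0.28,"ax":0,"ay":0,"az":0,"jaw":0.9},{"x":0,"y":0,"z":0,"ax":0,"ay":0,"az":0,"jaw":0.9},{"x":0,"y":0,"z":0,"ax":0,"ay":0,"az":0,"jaw":0.9}]'

```text
clock: 11.55
eef_pos: [0.5345, 0.0452, 0.0178]
tcp_rot: [-180.0, 0.1, 10.2]
contact_force: [0.4, 0.9, 0.0]
gripper_width: 0.0767
```

```bash
python3 shot.py g wrist scene top;python3 -c "
import cv2
im=cv2.imread('pics/g_scene.png');cv2.imwrite('pics/g_sc.png',cv2.resize(im[170:270,215:335],None,fx=6,fy=6))"
```

```text
11.55 [0.5345 0.0452 0.0178] [-1.7999e+02  6.0000e-02  1.0180e+01] [0.4 0.9 0. ] 0.07668534720703347
```

View pics/g_wrist.png

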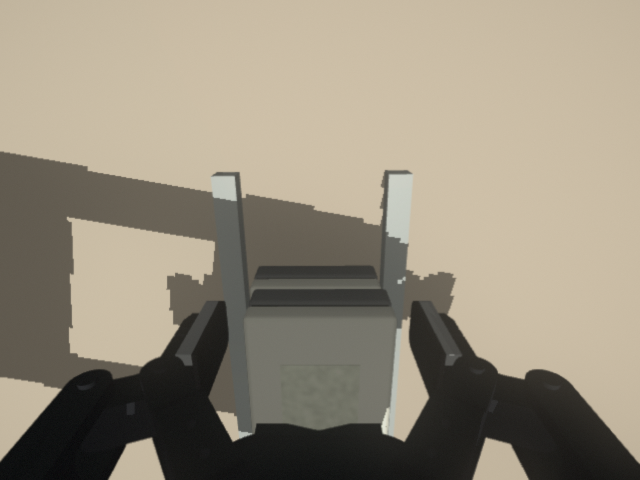

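View pics/g_sc.png

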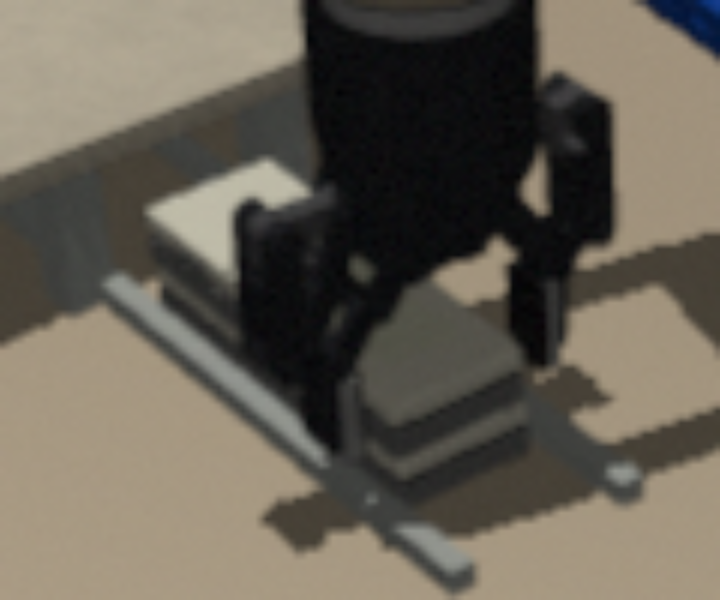

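The wrist view shows both outer end faces: the upper base's bottom edge at row 290 (columns 250-391) and the lower base's bottom edge at row 266 (257-376). I'll check how well the ends line up.

```bash
python3 - <<'E'
from h import *
import pickle
c,s=pickle.load(open("g_wrist.pkl","rb"));im=cv2.imread("pics/g_wrist.png")
cv2.imwrite("pics/g_crop.png",cv2.resize(im[255:335,230:410],None,fx=4,fy=4,interpolation=cv2.INTER_NEAREST))
a=np.radians(s["tcp_rot"][2]);tx=np.array([np.cos(a),np.sin(a)]);ty=np.array([np.sin(a),-np.cos(a)])
def q(px,z):
    P=ray(c,px,z)[:,:2]-s["eef_pos"][:2];return (np.c_[P@tx,P@ty]*1000).round(1).tolist()
print("upper bot",q([[249,290],[392,290]],.024+.001))
print("lower bot",q([[256,266],[377,266]],.001))
print("rails",q([[213,176],[238,176],[387,174],[411,174]],.01))
E
```

```text
upper bot [[-29.0, -13.4], [30.4, -13.5]]
lower bot [[-30.0, -13.4], [27.8, -13.5]]
rails [[-43.9, -58.3], [-33.5, -58.3], [28.1, -59.2], [38.1, -59.2]]
```

View pics/g_crop.png

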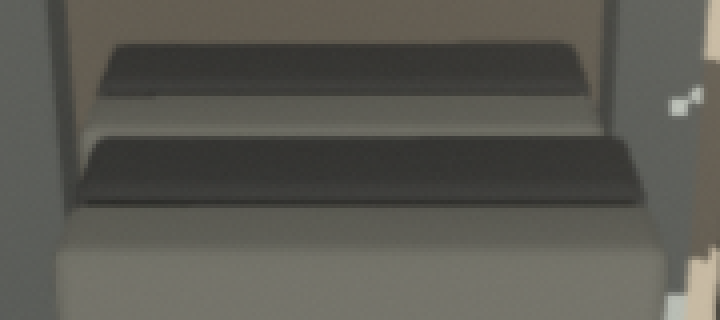

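Ends agree within 0.1 mm. Sideways, the upper case sits about 2 mm off the lower. The rails' middle is about 2.6 mm to tool -x, and their direction is about 0.3° more than the tool's. I'll shift and turn by that, then close on both so the pads square them.

>>> move_arm --deltas '[{"x":-0.1,"y":0,"z":0,"ax":0,"ay":0,"az":-0.06,"jaw":0.9},{"x":0,"y":0,"z":0,"ax":0,"ay":0,"az":0,"jaw":0.7},{"x":0,"y":0,"z":0,"ax":0,"ay":0,"az":0,"jaw":0.6},{"x":0,"y":0,"z":0,"ax":0,"ay":0,"az":0,"jaw":0.5},{"x":0,"y":0,"z":0,"ax":0,"ay":0,"az":0,"jaw":0.5},{"x":0,"y":0,"z":0,"ax":0,"ay":0,"az":0,"jaw":0.5},{"x":0,"y":0,"z":0,"ax":0,"ay":0,"az":0,"jaw":0.5}]'

```text
clock: 12.4
eef_pos: [0.5329, 0.045, 0.0189]
tcp_rot: [180.0, -0.1, 10.5]
contact_force: [-0.3, -0.2, 5.6]
gripper_width: 0.0554
```

```bash
python3 shot.py i wrist;python3 - <<'E'
from h import *
import pickle
c,s=pickle.load(open("i_wrist.pkl","rb"));im=cv2.imread("pics/i_wrist.png")
cv2.imwrite("pics/i_crop.png",cv2.resize(im[165:360,190:440],None,fx=3,fy=3,interpolation=cv2.INTER_NEAREST))
E
```

```text
12.4 [0.5329 0.045  0.0189] [ 1.7998e+02 -6.0000e-02  1.0510e+01] [-0.3 -0.2  5.6] 0.055387862125999096
```

View pics/i_crop.png

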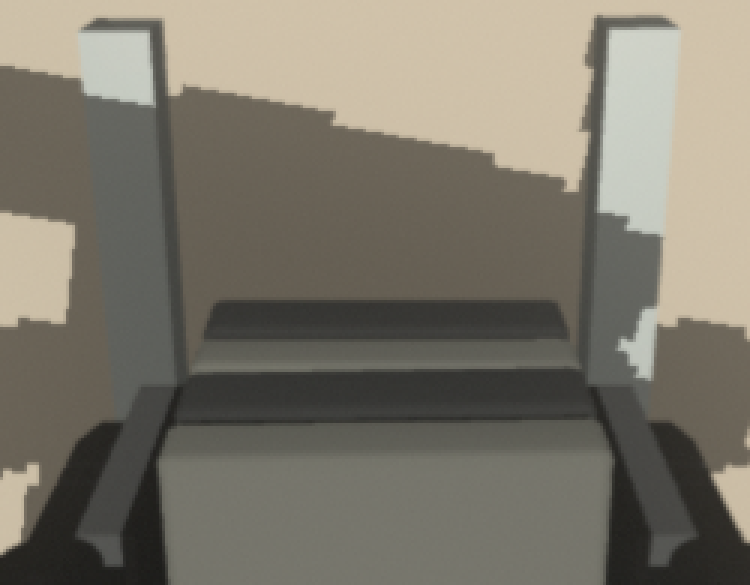

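The pads have centred both cases on one another (lower columns 190-580, upper 160-611 in the crop). But the upper one's seam slopes from row 422 to 416, so it may be yawed by about 1°. Check from the top.

```bash
python3 shot.py j top scene;python3 - <<'E'
from h import *
im=cv2.imread("pics/j_top.png")
cv2.imwrite("pics/j_crop.png",cv2.resize(im[190:265,325:445],None,fx=6,fy=6,interpolation=cv2.INTER_NEAREST))
im=cv2.imread("pics/j_scene.png")
cv2.imwrite("pics/j_sc.png",cv2.resize(im[170:270,215:335],None,fx=6,fy=6))
E
```

```text
12.45 [0.5329 0.045  0.0189] [ 1.7998e+02 -6.0000e-02  1.0510e+01] [-0.1 -0.7  5.8] 0.05501328147011515
```

View pics/j_crop.png

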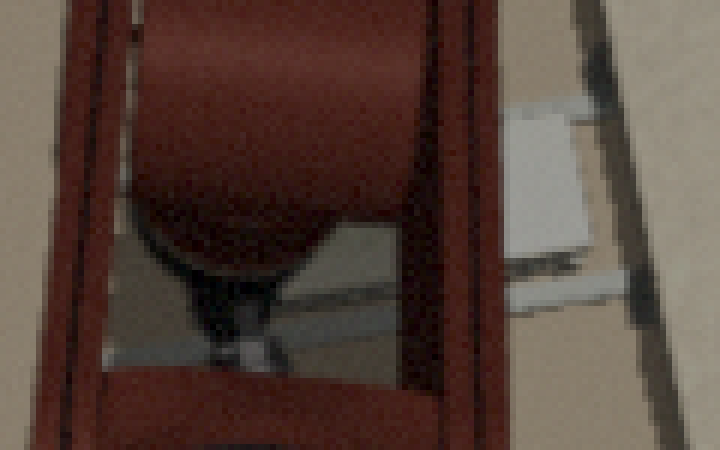

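View pics/j_sc.png

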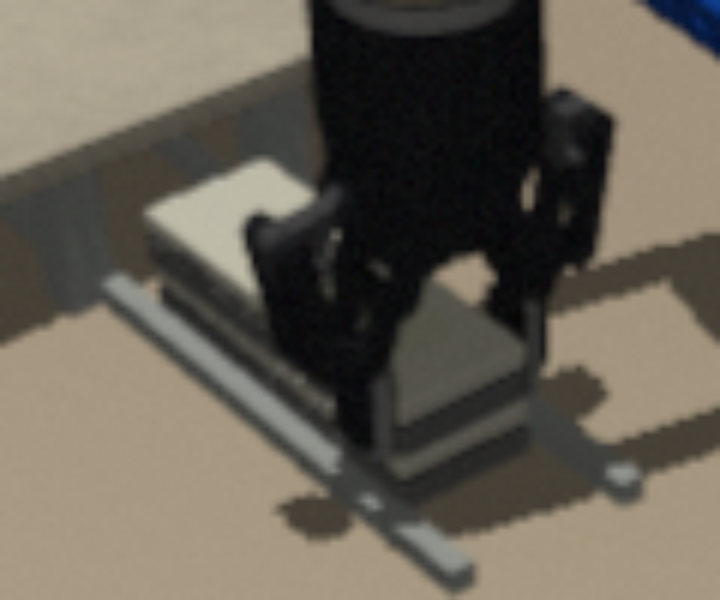

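```bash
python3 - <<'E'
from h import *
im=cv2.imread("pics/j_scene.png")
cv2.imwrite("pics/j_z.png",cv2.resize(im[190:242,232:288],None,fx=14,fy=11,interpolation=cv2.INTER_CUBIC))
E
```

```text
(no output)
```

View pics/j_z.png

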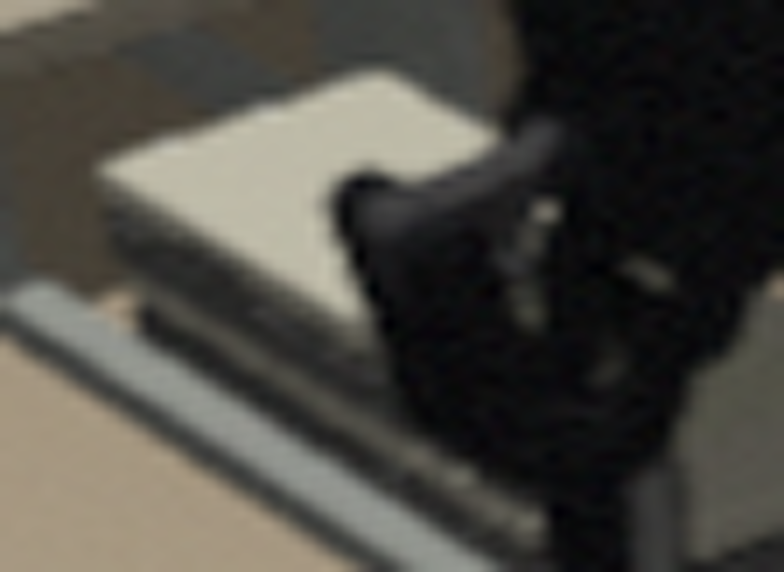

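The zoom confirms it: at the inner end the upper case hangs towards the viewer over the lower lid, so it is yawed by about 1-1.5° because only the outer ends were squeezed together. Mend: release, squeeze both at the inner end on the same line, then again at the outer end.

>>> move_arm --deltas '[{"x":0,"y":0,"z":0,"ax":0,"ay":0,"az":0,"jaw":0.9},{"x":0,"y":0,"z":0,"ax":0,"ay":0,"az":0,"jaw":0.9},{"x":0,"y":0,"z":0,"ax":0,"ay":0,"az":0,"jaw":0.9},{"x":0,"y":0.5,"z":0,"ax":0,"ay":0,"az":0,"jaw":0.9},{"x":0,"y":0.9,"z":0,"ax":0,"ay":0,"az":0,"jaw":0.9},{"x":0,"y":1,"z":0,"ax":0,"ay":0,"az":0,"jaw":0.9},{"x":0,"y":1,"z":0,"ax":0,"ay":0,"az":0,"jaw":0.9},{"x":0,"y":0.9,"z":0,"ax":0,"ay":0,"az":0,"jaw":0.9},{"x":0,"y":0.6,"z":0,"ax":0,"ay":0,"az":0,"jaw":0.9},{"x":0,"y":0,"z":0,"ax":0,"ay":0,"az":0,"jaw":0.9},{"x":0,"y":0,"z":0,"ax":0,"ay":0,"az":0,"jaw":0.7},{"x":0,"y":0,"z":0,"ax":0,"ay":0,"az":0,"jaw":0.6},{"x":0,"y":0,"z":0,"ax":0,"ay":0,"az":0,"jaw":0.5},{"x":0,"y":0,"z":0,"ax":0,"ay":0,"az":0,"jaw":0.5},{"x":0,"y":0,"z":0,"ax":0,"ay":0,"az":0,"jaw":0.5},{"x":0,"y":0,"z":0,"ax":0,"ay":0,"az":0,"jaw":0.5}]'

```text
clock: 14.15
eef_pos: [0.5549, -0.0746, 0.0185]
tcp_rot: [-180.0, -0.0, 10.5]
contact_force: [0.9, 3.4, 3.1]
gripper_width: 0.0551
```

```bash
python3 shot.py k wrist scene;python3 - <<'E'
from h import *
im=cv2.imread("pics/k_scene.png")
cv2.imwrite("pics/k_z.png",cv2.resize(im[180:270,215:335],None,fx=6,fy=6,interpolation=cv2.INTER_CUBIC))
E
```

```text
14.15 [ 0.5549 -0.0746  0.0185] [-1.7997e+02 -2.0000e-02  1.0540e+01] [0.9 3.4 3.1] 0.055057440529528115
```

View pics/k_wrist.png

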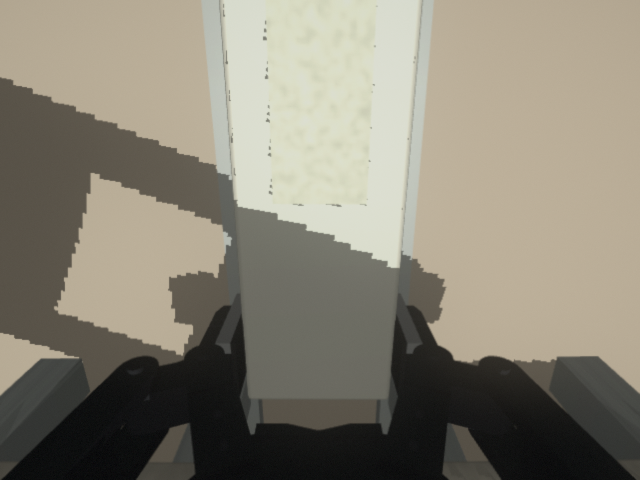

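View pics/k_z.png

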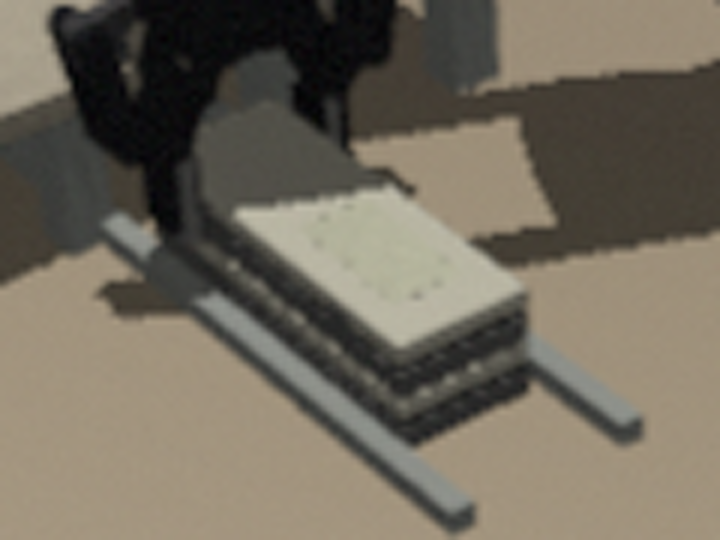

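Now the strip of lower lid looks even along the whole side, and the pile is centred between the rails (strips at columns 205-222 and 415-432). Back to the outer end for the second squeeze.

>>> move_arm --deltas '[{"x":0,"y":0,"z":0,"ax":0,"ay":0,"az":0,"jaw":0.9},{"x":0,"y":0,"z":0,"ax":0,"ay":0,"az":0,"jaw":0.9},{"x":0,"y":0,"z":0,"ax":0,"ay":0,"az":0,"jaw":0.9},{"x":0,"y":-0.5,"z":0,"ax":0,"ay":0,"az":0,"jaw":0.9},{"x":0,"y":-0.9,"z":0,"ax":0,"ay":0,"az":0,"jaw":0.9},{"x":0,"y":-1,"z":0,"ax":0,"ay":0,"az":0,"jaw":0.9},{"x":0,"y":-1,"z":0,"ax":0,"ay":0,"az":0,"jaw":0.9},{"x":0,"y":-0.9,"z":0,"ax":0,"ay":0,"az":0,"jaw":0.9},{"x":0,"y":-0.6,"z":0,"ax":0,"ay":0,"az":0,"jaw":0.9},{"x":0,"y":0,"z":0,"ax":0,"ay":0,"az":0,"jaw":0.9},{"x":0,"y":0,"z":0,"ax":0,"ay":0,"az":0,"jaw":0.7},{"x":0,"y":0,"z":0,"ax":0,"ay":0,"az":0,"jaw":0.6},{"x":0,"y":0,"z":0,"ax":0,"ay":0,"az":0,"jaw":0.5},{"x":0,"y":0,"z":0,"ax":0,"ay":0,"az":0,"jaw":0.5},{"x":0,"y":0,"z":0,"ax":0,"ay":0,"az":0,"jaw":0.5},{"x":0,"y":0,"z":0,"ax":0,"ay":0,"az":0,"jaw":0.5}]'

```text
clock: 15.85
eef_pos: [0.5331, 0.0444, 0.0187]
tcp_rot: [180.0, -0.1, 10.5]
contact_force: [1.0, -1.6, 3.9]
gripper_width: 0.0549
```

```bash
python3 shot.py l wrist scene;python3 - <<'E'
from h import *
im=cv2.imread("pics/l_scene.png")
cv2.imwrite("pics/l_z.png",cv2.resize(im[180:270,215:335],None,fx=6,fy=6,interpolation=cv2.INTER_CUBIC))
im=cv2.imread("pics/l_wrist.png")
cv2.imwrite("pics/l_crop.png",cv2.resize(im[165:430,190:440],None,fx=2.2,fy=2.2,interpolation=cv2.INTER_NEAREST))
E
```

```text
15.85 [0.5331 0.0444 0.0187] [ 1.7995e+02 -6.0000e-02  1.0470e+01] [ 1.  -1.6  3.9] 0.05493723669679637
```

View pics/l_crop.png

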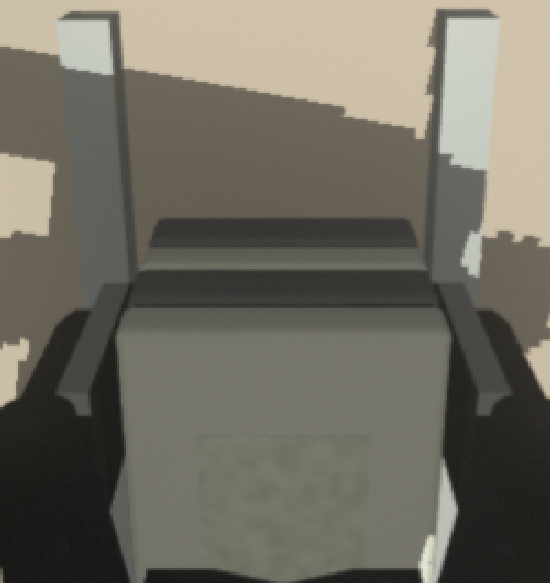

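View pics/l_z.png

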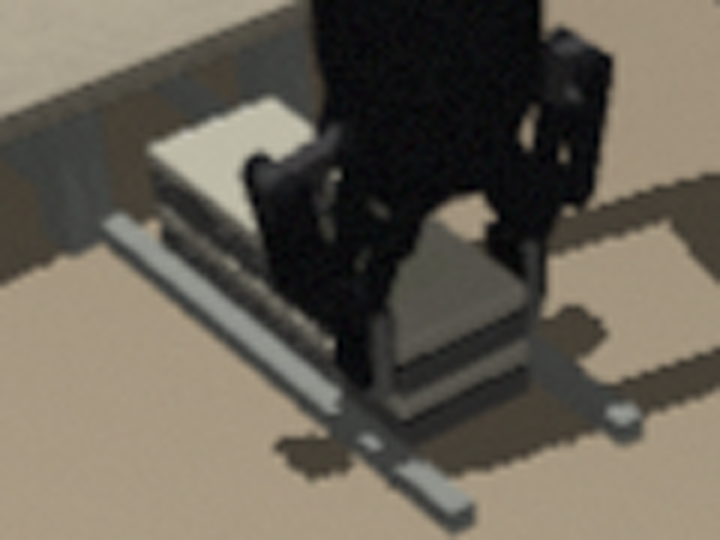

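Seams are level and both cases are in line with each other and the rails. Slide the pair in together by 125 mm; I'll do the last 20-odd mm by pushing on both ends, so the fingers stay clear of the posts.

>>> move_arm --deltas '[{"x":0,"y":0.2,"z":0,"ax":0,"ay":0,"az":0,"jaw":0.5},{"x":0,"y":0.3,"z":0,"ax":0,"ay":0,"az":0,"jaw":0.5},{"x":0,"y":0.4,"z":0,"ax":0,"ay":0,"az":0,"jaw":0.5},{"x":0,"y":0.4,"z":0,"ax":0,"ay":0,"az":0,"jaw":0.5},{"x":0,"y":0.4,"z":0,"ax":0,"ay":0,"az":0,"jaw":0.5},{"x":0,"y":0.4,"z":0,"ax":0,"ay":0,"az":0,"jaw":0.5},{"x":0,"y":0.3,"z":0,"ax":0,"ay":0,"az":0,"jaw":0.5},{"x":0,"y":0,"z":0,"ax":0,"ay":0,"az":0,"jaw":0.5}]'

```text
clock: 16.75
eef_pos: [0.5439, -0.0142, 0.0187]
tcp_rot: [-180.0, -0.1, 10.5]
contact_force: [1.1, 0.7, 4.5]
gripper_width: 0.0553
```

```bash
python3 shot.py m wrist scene;python3 - <<'E'
from h import *
im=cv2.imread("pics/m_scene.png")
cv2.imwrite("pics/m_z.png",cv2.resize(im[160:250,195:315],None,fx=6,fy=6,interpolation=cv2.INTER_CUBIC))
E
```

```text
16.75 [ 0.5439 -0.0142  0.0187] [-1.7999e+02 -5.0000e-02  1.0480e+01] [1.1 0.7 4.5] 0.05534249609329397
```

View pics/m_wrist.png

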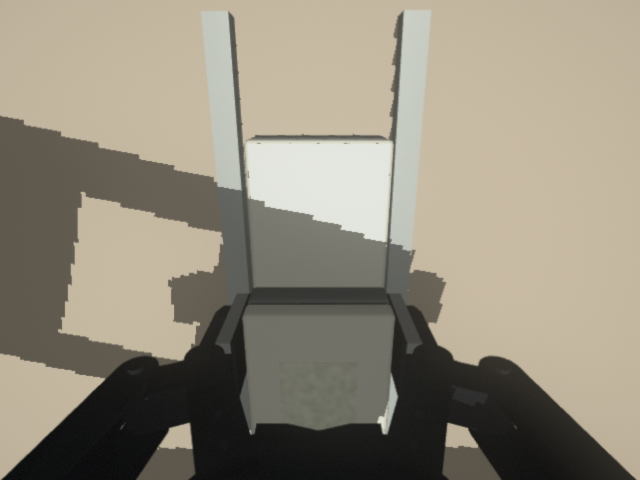

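View pics/m_z.png

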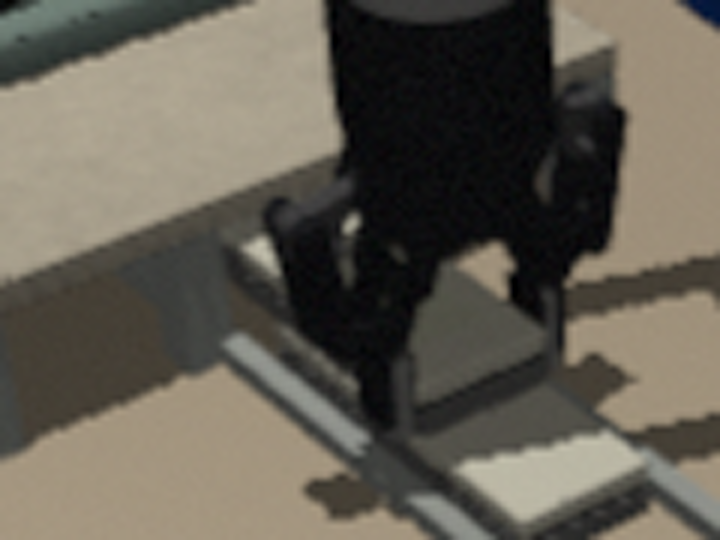

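The lower case stayed behind: the pads held only the upper one, which slid 60 mm over it (its outer end now at row 290, the lower's at row 138). I'll undo this by pulling the upper case back 60 mm, then push the pile from behind on both ends instead.

>>> move_arm --deltas '[{"x":0,"y":-0.2,"z":0,"ax":0,"ay":0,"az":0,"jaw":0.5},{"x":0,"y":-0.4,"z":0,"ax":0,"ay":0,"az":0,"jaw":0.5},{"x":0,"y":-0.4,"z":0,"ax":0,"ay":0,"az":0,"jaw":0.5},{"x":0,"y":-0.4,"z":0,"ax":0,"ay":0,"az":0,"jaw":0.5},{"x":0,"y":-0.4,"z":0,"ax":0,"ay":0,"az":0,"jaw":0.5},{"x":0,"y":-0.4,"z":0,"ax":0,"ay":0,"az":0,"jaw":0.5},{"x":0,"y":-0.2,"z":0,"ax":0,"ay":0,"az":0,"jaw":0.5},{"x":0,"y":0,"z":0,"ax":0,"ay":0,"az":0,"jaw":0.5},{"x":0,"y":0,"z":0,"ax":0,"ay":0,"az":0,"jaw":0.5}]'

```text
clock: 17.75
eef_pos: [0.5325, 0.0464, 0.0187]
tcp_rot: [-180.0, -0.0, 10.6]
contact_force: [0.8, -0.4, 6.8]
gripper_width: 0.055
```

```bash
python3 shot.py n wrist;python3 - <<'E'
from h import *
im=cv2.imread("pics/n_wrist.png")
cv2.imwrite("pics/n_crop.png",cv2.resize(im[165:430,190:440],None,fx=2.2,fy=2.2,interpolation=cv2.INTER_NEAREST))
E
```

```text
17.75 [0.5325 0.0464 0.0187] [-1.7996e+02 -4.0000e-02  1.0560e+01] [ 0.8 -0.4  6.8] 0.054964143883000825
```

View pics/n_crop.png

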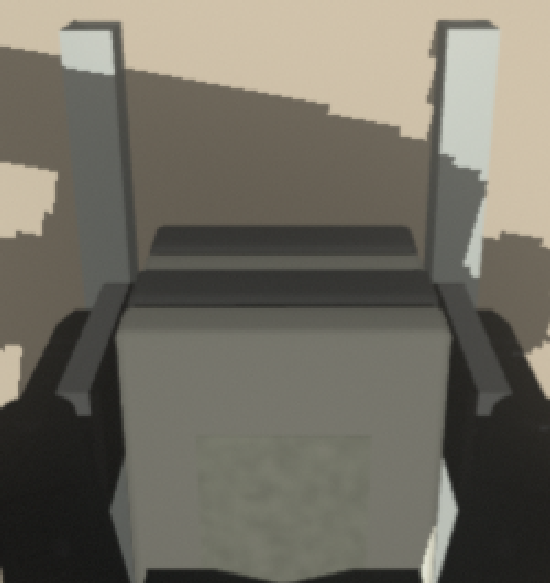

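Back in place, sides still in line. The upper sits about 2 mm too far outward, and the push from behind will take that up. Release, back off 60 mm, close and lower the fingers.

>>> move_arm --deltas '[{"x":0,"y":0,"z":0,"ax":0,"ay":0,"az":0,"jaw":0.85},{"x":0,"y":0,"z":0,"ax":0,"ay":0,"az":0,"jaw":0.85},{"x":0,"y":0,"z":0,"ax":0,"ay":0,"az":0,"jaw":0.85},{"x":0,"y":-0.6,"z":0,"ax":0,"ay":0,"az":0,"jaw":0.85},{"x":0,"y":-0.9,"z":0,"ax":0,"ay":0,"az":0,"jaw":0.85},{"x":0,"y":-0.9,"z":0,"ax":0,"ay":0,"az":0,"jaw":0.85},{"x":0,"y":0,"z":0,"ax":0,"ay":0,"az":0,"jaw":0},{"x":0,"y":0,"z":0,"ax":0,"ay":0,"az":0,"jaw":0},{"x":0,"y":0,"z":0,"ax":0,"ay":0,"az":0,"jaw":0},{"x":0,"y":0,"z":0,"ax":0,"ay":0,"az":0,"jaw":0},{"x":0,"y":0,"z":0,"ax":0,"ay":0,"az":0,"jaw":0},{"x":0,"y":0,"z":0.4,"ax":0,"ay":0,"az":0,"jaw":0},{"x":0,"y":0,"z":0,"ax":0,"ay":0,"az":0,"jaw":0}]'

```text
clock: 19.1
eef_pos: [0.5202, 0.1037, 0.0067]
tcp_rot: [-180.0, 0.1, 10.5]
contact_force: [0.2, 0.1, 1.1]
gripper_width: -0.0003
```

```bash
python3 shot.py o wrist scene;python3 - <<'E'
from h import *
im=cv2.imread("pics/o_scene.png")
cv2.imwrite("pics/o_z.png",cv2.resize(im[170:280,215:355],None,fx=5,fy=5,interpolation=cv2.INTER_CUBIC))
E
```

```text
19.1 [0.5202 0.1037 0.0067] [-1.7998e+02  1.4000e-01  1.0470e+01] [0.2 0.1 1.1] -0.0002601102009486803
```

View pics/o_wrist.png

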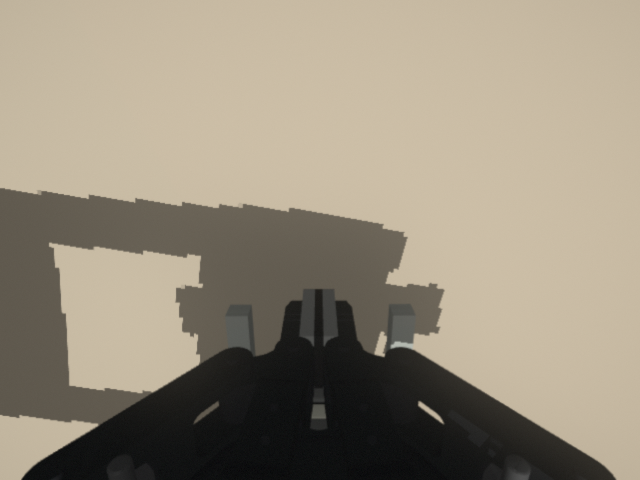

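View pics/o_z.png

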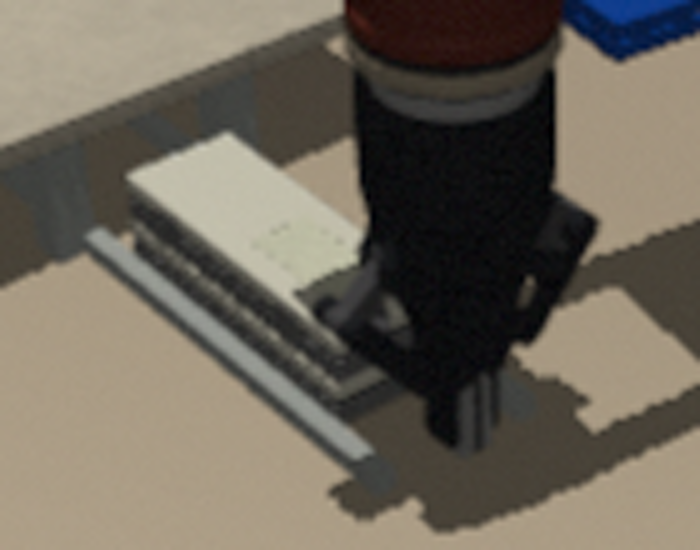

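The shut fingers stand between the rails behind the pile, on its middle line. Advance to make contact gently.

>>> move_arm --deltas '[{"x":0,"y":0.4,"z":0,"ax":0,"ay":0,"az":0,"jaw":0},{"x":0,"y":0.4,"z":0,"ax":0,"ay":0,"az":0,"jaw":0},{"x":0,"y":0.3,"z":0,"ax":0,"ay":0,"az":0,"jaw":0},{"x":0,"y":0.2,"z":0,"ax":0,"ay":0,"az":0,"jaw":0},{"x":0,"y":0.1,"z":0,"ax":0,"ay":0,"az":0,"jaw":0},{"x":0,"y":0.1,"z":0,"ax":0,"ay":0,"az":0,"jaw":0},{"x":0,"y":0.1,"z":0,"ax":0,"ay":0,"az":0,"jaw":0},{"x":0,"y":0.1,"z":0,"ax":0,"ay":0,"az":0,"jaw":0},{"x":0,"y":0,"z":0,"ax":0,"ay":0,"az":0,"jaw":0}]'

```text
clock: 20.1
eef_pos: [0.5293, 0.0622, 0.0084]
tcp_rot: [180.0, -0.0, 10.5]
contact_force: [-0.4, 2.1, 1.1]
gripper_width: -0.0
```

```bash
python3 shot.py p wrist scene;python3 - <<'E'
from h import *
im=cv2.imread("pics/p_scene.png")
cv2.imwrite("pics/p_z.png",cv2.resize(im[170:280,215:355],None,fx=5,fy=5,interpolation=cv2.INTER_CUBIC))
E
```

```text
20.1 [0.5293 0.0622 0.0084] [ 1.7999e+02 -1.0000e-02  1.0510e+01] [-0.4  2.1  1.1] -4.80675445387453e-05
```

View pics/p_wrist.png

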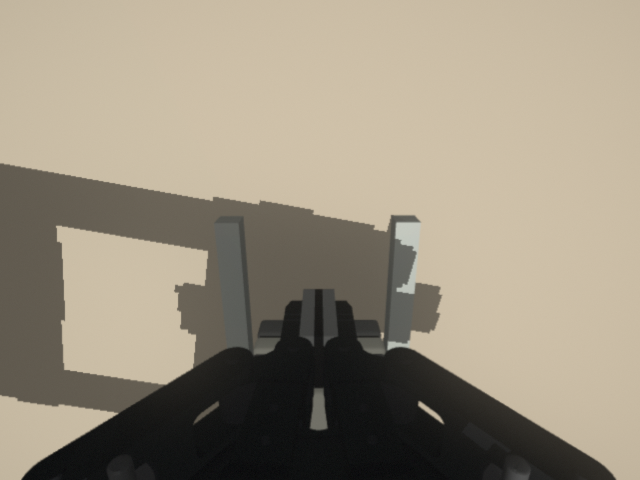

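View pics/p_z.png

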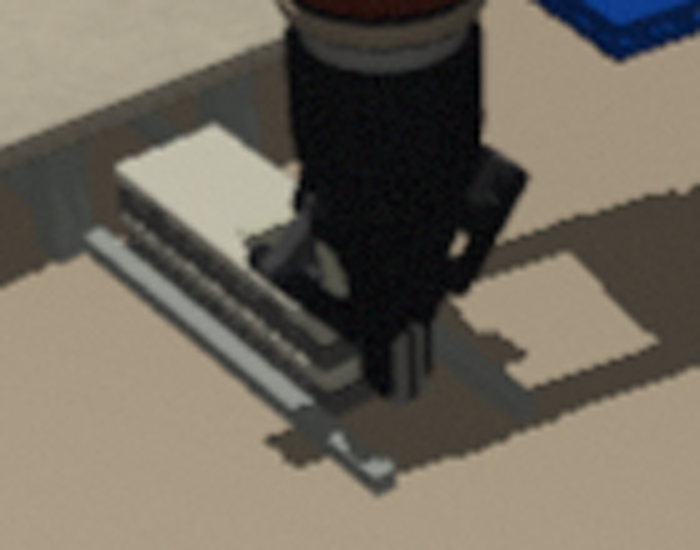

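The upper seems to have moved ahead of the lower. I'll measure both ends from the visible edges: the lower base bottom at row 320 in the wrist view, columns 260-380.

```bash
python3 - <<'E'
from h import *
import pickle
c,s=pickle.load(open("p_wrist.pkl","rb"));im=cv2.imread("pics/p_wrist.png")
cv2.imwrite("pics/p_crop.png",cv2.resize(im[260:370,220:420],None,fx=4,fy=4,interpolation=cv2.INTER_NEAREST))
a=np.radians(s["tcp_rot"][2]);tx=np.array([np.cos(a),np.sin(a)]);ty=np.array([np.sin(a),-np.cos(a)])
def q(px,z):
    P=ray(c,px,z)[:,:2]-s["eef_pos"][:2];return (np.c_[P@tx,P@ty]*1000).round(1).tolist()
for z in (.001,.024,.048):print(z,q([[259,321],[380,321],[255,337],[385,337],[252,352]],z))
E
```

```text
0.001 [[-28.4, 10.9], [29.1, 10.8], [-30.8, 19.9], [32.0, 19.8], [-32.8, 28.6]]
0.024 [[-24.1, -3.9], [24.6, -4.0], [-26.1, 3.7], [27.1, 3.6], [-27.8, 11.0]]
0.048 [[-19.6, -19.4], [19.9, -19.4], [-21.2, -13.2], [21.9, -13.3], [-22.6, -7.3]]
```

View pics/p_crop.png

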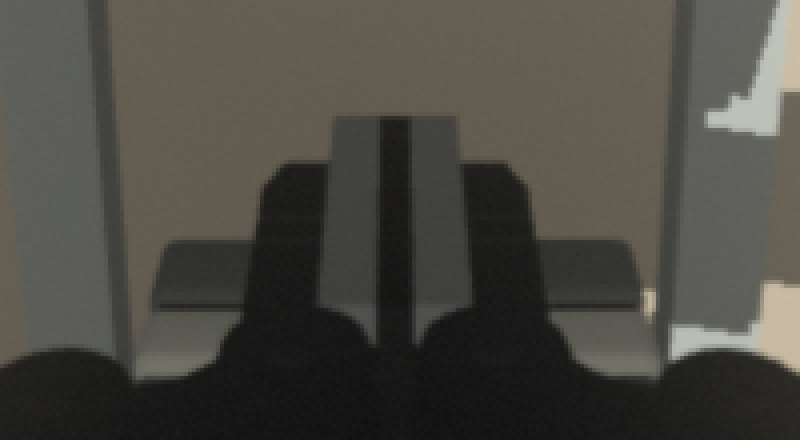

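The lower end lies 10.9 mm ahead of the TCP, exactly at the fingers' face, so it was pushed about 7 mm too; the upper's 2 mm overhang has been taken up. Keep pushing smoothly for 120 mm of the roughly 139 mm left.

>>> move_arm --deltas '[{"x":0,"y":0.1,"z":0,"ax":0,"ay":0,"az":0,"jaw":0},{"x":0,"y":0.2,"z":0,"ax":0,"ay":0,"az":0,"jaw":0},{"x":0,"y":0.3,"z":0,"ax":0,"ay":0,"az":0,"jaw":0},{"x":0,"y":0.3,"z":0,"ax":0,"ay":0,"az":0,"jaw":0},{"x":0,"y":0.3,"z":0,"ax":0,"ay":0,"az":0,"jaw":0},{"x":0,"y":0.3,"z":0,"ax":0,"ay":0,"az":0,"jaw":0},{"x":0,"y":0.2,"z":0,"ax":0,"ay":0,"az":0,"jaw":0},{"x":0,"y":0.1,"z":0,"ax":0,"ay":0,"az":0,"jaw":0},{"x":0,"y":0,"z":0,"ax":0,"ay":0,"az":0,"jaw":0}]'

```text
clock: 21.1
eef_pos: [0.5375, 0.0173, 0.0082]
tcp_rot: [180.0, 0.0, 10.5]
contact_force: [0.2, 0.2, 1.1]
gripper_width: -0.0001
```

```bash
python3 shot.py r scene wrist;python3 - <<'E'
from h import *
im=cv2.imread("pics/r_scene.png")
cv2.imwrite("pics/r_z.png",cv2.resize(im[160:270,195:335],None,fx=5,fy=5,interpolation=cv2.INTER_CUBIC))
im=cv2.imread("pics/r_wrist.png")
cv2.imwrite("pics/r_crop.png",cv2.resize(im[260:370,220:420],None,fx=4,fy=4,interpolation=cv2.INTER_NEAREST))
E
```

```text
21.1 [0.5375 0.0173 0.0082] [1.7996e+02 1.0000e-02 1.0490e+01] [0.2 0.2 1.1] -7.597333677424735e-05
```

View pics/r_z.png

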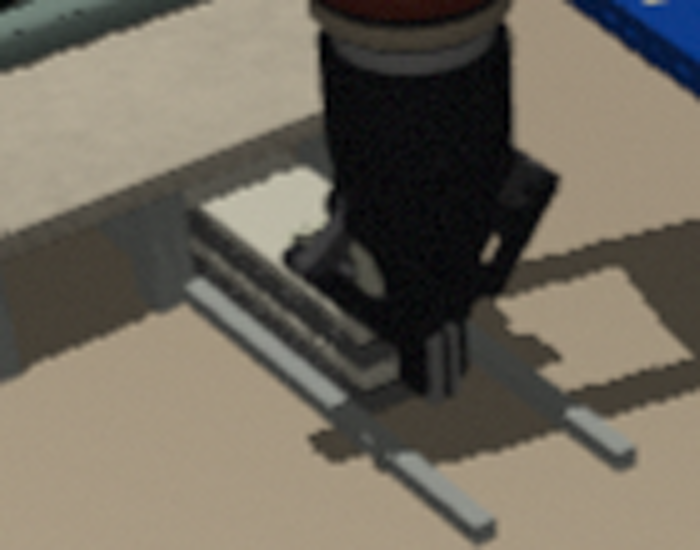

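View pics/r_crop.png

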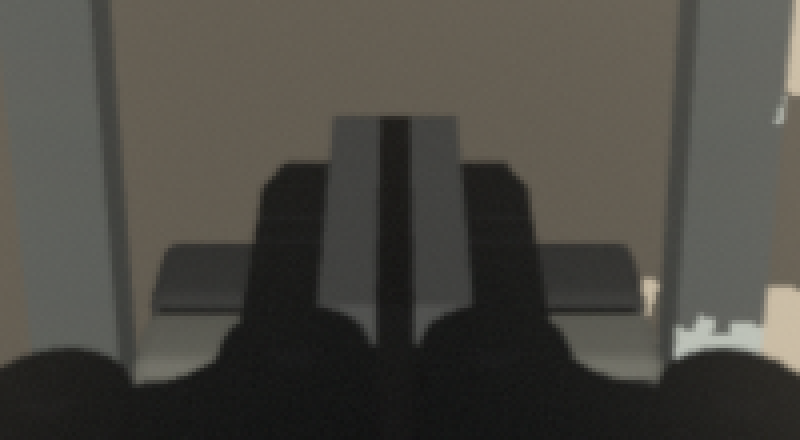

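The pile moves together. The lower end keeps the same place before the fingers (row 243 of the crop), about 94 mm remain. Continue 80 mm.

>>> move_arm --deltas '[{"x":0,"y":0.1,"z":0,"ax":0,"ay":0,"az":0,"jaw":0},{"x":0,"y":0.2,"z":0,"ax":0,"ay":0,"az":0,"jaw":0},{"x":0,"y":0.3,"z":0,"ax":0,"ay":0,"az":0,"jaw":0},{"x":0,"y":0.4,"z":0,"ax":0,"ay":0,"az":0,"jaw":0},{"x":0,"y":0.4,"z":0,"ax":0,"ay":0,"az":0,"jaw":0},{"x":0,"y":0.4,"z":0,"ax":0,"ay":0,"az":0,"jaw":0},{"x":0,"y":0.4,"z":0,"ax":0,"ay":0,"az":0,"jaw":0},{"x":0,"y":0.4,"z":0,"ax":0,"ay":0,"az":0,"jaw":0},{"x":0,"y":0.3,"z":0,"ax":0,"ay":0,"az":0,"jaw":0},{"x":0,"y":0.2,"z":0,"ax":0,"ay":0,"az":0,"jaw":0},{"x":0,"y":0.1,"z":0,"ax":0,"ay":0,"az":0,"jaw":0},{"x":0,"y":0,"z":0,"ax":0,"ay":0,"az":0,"jaw":0}]'

```text
clock: 22.4
eef_pos: [0.5523, -0.0611, 0.0085]
tcp_rot: [180.0, -0.0, 10.5]
contact_force: [-0.4, 0.2, 1.3]
gripper_width: 0.0003
```

```bash
python3 shot.py t scene wrist;python3 - <<'E'
from h import *
im=cv2.imread("pics/t_scene.png")
cv2.imwrite("pics/t_z.png",cv2.resize(im[150:260,185:325],None,fx=5,fy=5,interpolation=cv2.INTER_CUBIC))
im=cv2.imread("pics/t_wrist.png")
cv2.imwrite("pics/t_crop.png",cv2.resize(im[260:370,220:420],None,fx=4,fy=4,interpolation=cv2.INTER_NEAREST))
E
```

```text
22.4 [ 0.5523 -0.0611  0.0085] [ 1.7996e+02 -3.0000e-02  1.0500e+01] [-0.4  0.2  1.3] 0.00026516691127878936
```

View pics/t_z.png

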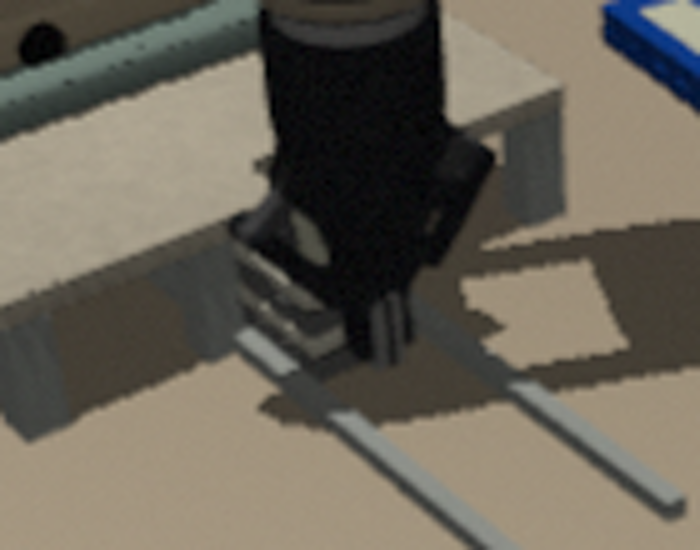

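View pics/t_crop.png

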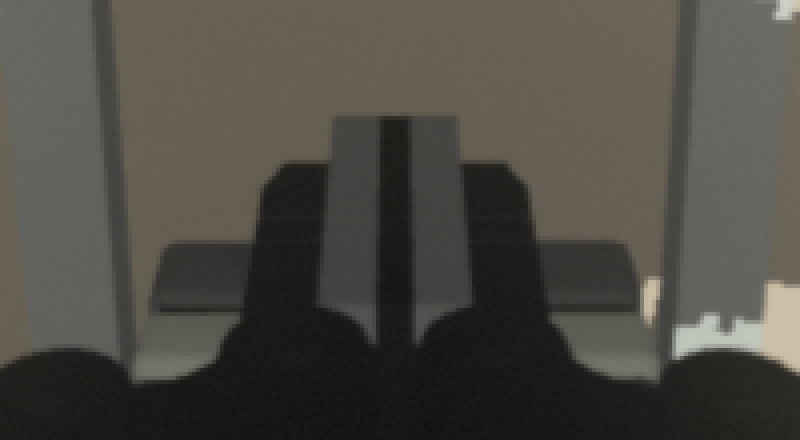

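Still together, about 14 mm to go. 10 mm in small steps, then 1 mm steps watching for the stop.

>>> move_arm --deltas '[{"x":0,"y":0.1,"z":0,"ax":0,"ay":0,"az":0,"jaw":0},{"x":0,"y":0.1,"z":0,"ax":0,"ay":0,"az":0,"jaw":0},{"x":0,"y":0.1,"z":0,"ax":0,"ay":0,"az":0,"jaw":0},{"x":0,"y":0.08,"z":0,"ax":0,"ay":0,"az":0,"jaw":0},{"x":0,"y":0,"z":0,"ax":0,"ay":0,"az":0,"jaw":0}]'

```text
clock: 23.0
eef_pos: [0.5539, -0.0701, 0.0084]
tcp_rot: [180.0, -0.0, 10.5]
contact_force: [-0.5, 2.5, 1.6]
gripper_width: -0.0
```

>>> move_arm --deltas '[{"x":0,"y":0.04,"z":0,"ax":0,"ay":0,"az":0,"jaw":0},{"x":0,"y":0.04,"z":0,"ax":0,"ay":0,"az":0,"jaw":0},{"x":0,"y":0,"z":0,"ax":0,"ay":0,"az":0,"jaw":0}]'

```text
clock: 23.3
eef_pos: [0.5541, -0.072, 0.0083]
tcp_rot: [180.0, -0.0, 10.5]
contact_force: [-0.3, 3.1, 3.3]
gripper_width: 0.0002
```

>>> move_arm --deltas '[{"x":0,"y":0.04,"z":0,"ax":0,"ay":0,"az":0,"jaw":0},{"x":0,"y":0.04,"z":0,"ax":0,"ay":0,"az":0,"jaw":0},{"x":0,"y":0,"z":0,"ax":0,"ay":0,"az":0,"jaw":0}]'

```text
clock: 23.6
eef_pos: [0.5543, -0.0735, 0.0083]
tcp_rot: [-180.0, 0.0, 10.5]
contact_force: [-1.0, 6.0, 3.3]
gripper_width: -0.0001
```

>>> move_arm --deltas '[{"x":0,"y":0.04,"z":0,"ax":0,"ay":0,"az":0,"jaw":0},{"x":0,"y":0,"z":0,"ax":0,"ay":0,"az":0,"jaw":0}]'

```text
clock: 23.8
eef_pos: [0.5543, -0.0735, 0.0083]
tcp_rot: [-179.9, 0.0, 10.5]
contact_force: [-0.6, 10.1, 4.0]
gripper_width: -0.0002
```

>>> move_arm --deltas '[{"x":0,"y":0.04,"z":0,"ax":0,"ay":0,"az":0,"jaw":0},{"x":0,"y":0,"z":0,"ax":0,"ay":0,"az":0,"jaw":0}]'

```text
clock: 24.0
eef_pos: [0.5543, -0.0735, 0.0083]
tcp_rot: [-179.8, 0.0, 10.5]
contact_force: [-1.9, 13.9, 7.4]
gripper_width: 0.0003
```

The position has stalled at y=-0.0735 while the force climbs to 14 N, so something is at the stop. Back off and look at both ends.

>>> move_arm --deltas '[{"x":0,"y":-0.3,"z":0,"ax":0,"ay":0,"az":0,"jaw":0},{"x":0,"y":-0.8,"z":0,"ax":0,"ay":0,"az":0,"jaw":0},{"x":0,"y":-1,"z":-0.5,"ax":0,"ay":0,"az":0,"jaw":0},{"x":0,"y":-1,"z":-1,"ax":0,"ay":0,"az":0,"jaw":0},{"x":0,"y":-1,"z":-1,"ax":0,"ay":0,"az":0,"jaw":0},{"x":0,"y":-0.5,"z":-0.5,"ax":0,"ay":0,"az":0,"jaw":0},{"x":0,"y":0,"z":0,"ax":0,"ay":0,"az":0,"jaw":0},{"x":0,"y":0,"z":0,"ax":0,"ay":0,"az":0,"jaw":0}]'

```text
clock: 24.8
eef_pos: [0.5338, 0.0366, 0.0828]
tcp_rot: [179.9, 0.0, 10.5]
contact_force: [-1.0, -0.6, -0.1]
gripper_width: 0.0002
```

```bash
python3 shot.py u scene wrist top;python3 - <<'E'
from h import *
im=cv2.imread("pics/u_scene.png")
cv2.imwrite("pics/u_z.png",cv2.resize(im[180:250,200:300],None,fx=7,fy=7,interpolation=cv2.INTER_CUBIC))
im=cv2.imread("pics/u_top.png")
cv2.imwrite("pics/u_t.png",cv2.resize(im[190:265,385:485],None,fx=7,fy=7,interpolation=cv2.INTER_CUBIC))
E
```

```text
24.8 [0.5338 0.0366 0.0828] [179.95   0.    10.53] [-1.  -0.6 -0.1] 0.0002126627813394294
```

View pics/u_z.png

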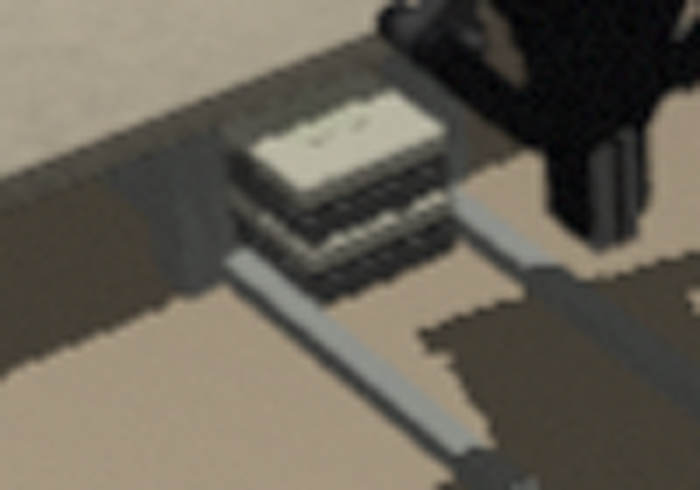

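View pics/u_wrist.png

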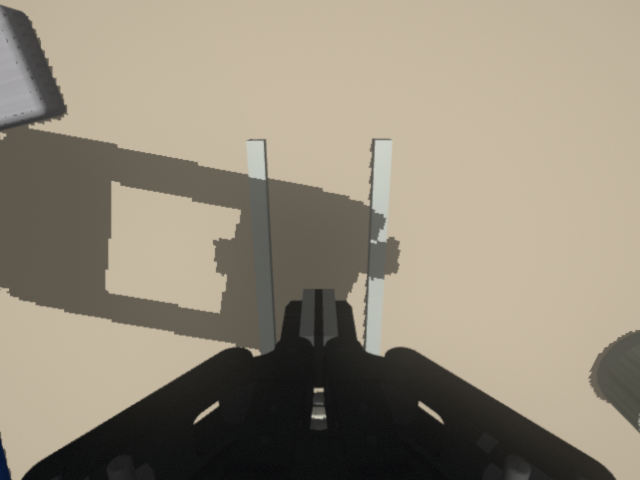

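View pics/u_t.png

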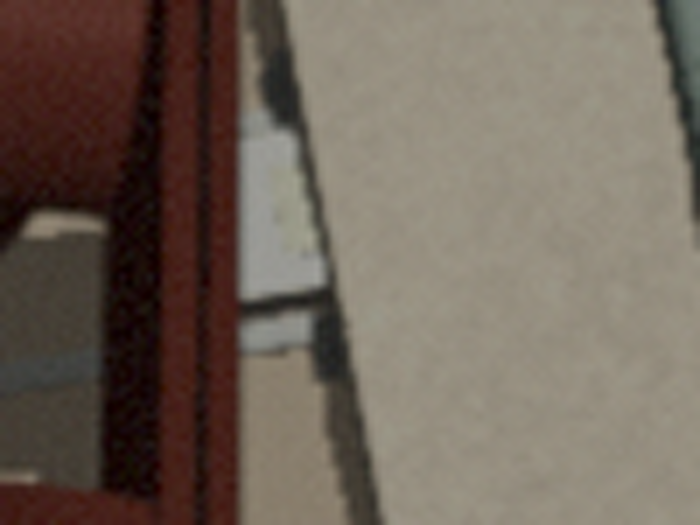

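The scene view shows both ends about 30 mm out. The upper looks perhaps 1-2 mm further in than the lower, so I'll measure from close above with open jaws.

>>> move_arm --deltas '[{"x":0,"y":0.5,"z":0,"ax":0,"ay":0,"az":0,"jaw":1},{"x":0,"y":1,"z":0,"ax":0,"ay":0,"az":0,"jaw":1},{"x":0,"y":1,"z":0,"ax":0,"ay":0,"az":0,"jaw":1},{"x":0,"y":1,"z":0,"ax":0,"ay":0,"az":0,"jaw":1},{"x":0,"y":0.8,"z":0.2,"ax":0,"ay":0,"az":0,"jaw":1},{"x":0,"y":0,"z":0.3,"ax":0,"ay":0,"az":0,"jaw":1},{"x":0,"y":0,"z":0,"ax":0,"ay":0,"az":0,"jaw":1},{"x":0,"y":0,"z":0,"ax":0,"ay":0,"az":0,"jaw":1}]'

```text
clock: 25.75
eef_pos: [0.5526, -0.0682, 0.07]
tcp_rot: [-179.9, 0.1, 10.5]
contact_force: [0.4, -0.4, 0.2]
gripper_width: 0.0853
```

```bash
python3 shot.py v wrist;python3 - <<'E'
from h import *
im=cv2.imread("pics/v_wrist.png")
cv2.imwrite("pics/v_crop.png",cv2.resize(im[230:430,220:420],None,fx=3,fy=3,interpolation=cv2.INTER_NEAREST))
E
```

```text
25.75 [ 0.5526 -0.0682  0.07  ] [-1.7994e+02  1.0000e-01  1.0490e+01] [ 0.4 -0.4  0.2] 0.08532857198858287
```

View pics/v_crop.png

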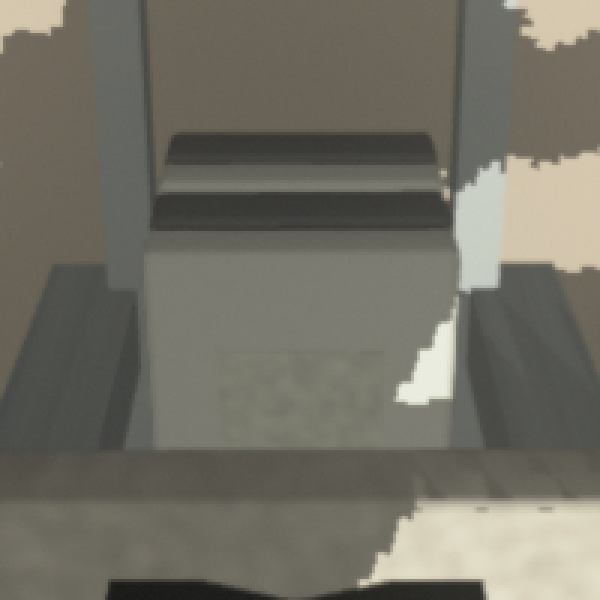

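A good view: both end faces parallel, lower bottom edge at row 274, upper bottom edge at row 294, sides symmetric between the rails. Now the numbers.

```bash
python3 - <<'E'
from h import *
import pickle
c,s=pickle.load(open("v_wrist.pkl","rb"))
a=np.radians(s["tcp_rot"][2]);tx=np.array([np.cos(a),np.sin(a)]);ty=np.array([np.sin(a),-np.cos(a)])
def q(px,z):
    P=ray(c,np.array(px)/3+[220-.33,230-.33],z);R=P[:,:2]-s["eef_pos"][:2];return (np.c_[R@tx,R@ty]*1000).round(1).tolist()
# reference view g (ends aligned 0.1mm by same method)
print("lower bottom",q([[168,132],[435,132]],.001))
print("upper bottom",q([[151,193.5],[453,193.5]],.025))
print("seam lower/upper (h=.013)",q([[165,164],[438,164]],.013),q([[149,231],[456,231]],.037))
print("lid top edge upper side pts left/right",q([[145,250],[459,250],[155,447],[449,447]],.048))
print("rails inner",q([[146,10],[456,10]],.01))
print("board front top/bottom",q([[300,498],[300,449]],.074)[0],q([[300,449]],.060))
E
```

```text
lower bottom [[-27.6, 15.5], [29.3, 15.4]]
upper bottom [[-28.2, 17.1], [30.0, 17.0]]
seam lower/upper (h=.013) [[-26.9, 16.9], [28.5, 16.8]] [[-27.1, 18.3], [29.0, 18.1]]
lid top edge upper side pts left/right [[-26.3, 15.5], [27.9, 15.4], [-26.3, 57.3], [28.1, 57.2]]
rails inner [[-29.8, -15.1], [31.0, -15.2]]
board front top/bottom [0.5, 44.7] [[0.5, 47.2]]
```

The upper is at the stop and the lower about 1.5 mm short: outer ends at 17.1 against 15.5 mm, with the board edge at 45-47, so 28-30 mm out. Mend: back off, tilt the fingers 8° so the tips lead, and push on the lower case alone.

>>> move_arm --deltas '[{"x":0,"y":-0.6,"z":0,"ax":0,"ay":0,"az":0,"jaw":0.5},{"x":0,"y":-0.8,"z":0,"ax":0,"ay":0,"az":0,"jaw":0},{"x":0,"y":-0.6,"z":0,"ax":0,"ay":0,"az":0,"jaw":0},{"x":0,"y":0,"z":0.5,"ax":0,"ay":0,"az":0,"jaw":0},{"x":0,"y":0,"z":0.8,"ax":0,"ay":0,"az":0,"jaw":0},{"x":0,"y":0,"z":0.8,"ax":0,"ay":0,"az":0,"jaw":0},{"x":0,"y":0,"z":0.38,"ax":0,"ay":0,"az":0,"jaw":0},{"x":0,"y":0,"z":0,"ax":-0.8,"ay":0,"az":0,"jaw":0},{"x":0,"y":0,"z":0,"ax":-0.8,"ay":0,"az":0,"jaw":0},{"x":0,"y":0,"z":0,"ax":0,"ay":0,"az":0,"jaw":0},{"x":0,"y":0,"z":0,"ax":0,"ay":0,"az":0,"jaw":0}]'

```text
clock: 26.9
eef_pos: [0.5444, -0.0187, 0.0088]
tcp_rot: [172.1, 0.0, 10.6]
contact_force: [0.5, 0.1, 0.8]
gripper_width: -0.0005
```

```bash
python3 - <<'E'
from plant import *
import numpy as np
from scipy.spatial.transform import Rotation as R
s=sense();r=R.from_euler('xyz',s["tcp_rot"],degrees=True).as_matrix()
print(s["clock"],s["eef_pos"],s["tcp_rot"],s["contact_force"],s["gripper_width"]);print(r.round(3))
E
```

```text
26.9 [ 0.54436319 -0.01868706  0.00879175] [1.72084408e+02 4.70382206e-03 1.05921993e+01] [0.48256158 0.07798197 0.78404554] -0.0005316545698718302
[[ 0.983  0.182  0.025]
 [ 0.184 -0.974 -0.135]
 [-0.     0.138 -0.99 ]]
```

The tips lead inward as intended. Approach 50 mm horizontally, then 1 mm steps.

>>> move_arm --deltas '[{"x":0,"y":0.3,"z":0.042,"ax":0,"ay":0,"az":0,"jaw":0},{"x":0,"y":0.5,"z":0.07,"ax":0,"ay":0,"az":0,"jaw":0},{"x":0,"y":0.5,"z":0.07,"ax":0,"ay":0,"az":0,"jaw":0},{"x":0,"y":0.4,"z":0.056,"ax":0,"ay":0,"az":0,"jaw":0},{"x":0,"y":0.2,"z":0.028,"ax":0,"ay":0,"az":0,"jaw":0},{"x":0,"y":0.08,"z":0.011,"ax":0,"ay":0,"az":0,"jaw":0},{"x":0,"y":0,"z":0,"ax":0,"ay":0,"az":0,"jaw":0}]'

```text
clock: 27.6
eef_pos: [0.5534, -0.0688, 0.0088]
tcp_rot: [172.0, 0.0, 10.5]
contact_force: [0.4, 0.8, -0.3]
gripper_width: 0.0
```

>>> move_arm --deltas '[{"x":0,"y":0.04,"z":0.006,"ax":0,"ay":0,"az":0,"jaw":0},{"x":0,"y":0.04,"z":0.006,"ax":0,"ay":0,"az":0,"jaw":0},{"x":0,"y":0.04,"z":0.006,"ax":0,"ay":0,"az":0,"jaw":0},{"x":0,"y":0,"z":0,"ax":0,"ay":0,"az":0,"jaw":0}]'

```text
clock: 28.0
eef_pos: [0.554, -0.0713, 0.0088]
tcp_rot: [172.0, -0.0, 10.5]
contact_force: [0.8, 0.3, 0.2]
gripper_width: -0.0003
```

>>> move_arm --deltas '[{"x":0,"y":0.04,"z":0.006,"ax":0,"ay":0,"az":0,"jaw":0},{"x":0,"y":0.04,"z":0.006,"ax":0,"ay":0,"az":0,"jaw":0},{"x":0,"y":0,"z":0,"ax":0,"ay":0,"az":0,"jaw":0}]'

```text
clock: 28.3
eef_pos: [0.5544, -0.0735, 0.0088]
tcp_rot: [172.0, -0.0, 10.5]
contact_force: [-0.5, 0.4, -0.8]
gripper_width: 0.0002
```

>>> move_arm --deltas '[{"x":0,"y":0.04,"z":0.006,"ax":0,"ay":0,"az":0,"jaw":0},{"x":0,"y":0.02,"z":0.003,"ax":0,"ay":0,"az":0,"jaw":0},{"x":0,"y":0,"z":0,"ax":0,"ay":0,"az":0,"jaw":0}]'

```text
clock: 28.6
eef_pos: [0.5545, -0.0742, 0.0087]
tcp_rot: [172.1, 0.0, 10.5]
contact_force: [-0.6, 5.1, 0.9]
gripper_width: -0.0
```

>>> move_arm --deltas '[{"x":0,"y":0.04,"z":0.006,"ax":0,"ay":0,"az":0,"jaw":0},{"x":0,"y":0,"z":0,"ax":0,"ay":0,"az":0,"jaw":0}]'

```text
clock: 28.8
eef_pos: [0.5547, -0.0752, 0.0087]
tcp_rot: [172.1, 0.0, 10.5]
contact_force: [-1.1, 4.5, 1.1]
gripper_width: 0.0002
```

>>> move_arm --deltas '[{"x":0,"y":0.04,"z":0.006,"ax":0,"ay":0,"az":0,"jaw":0},{"x":0,"y":0,"z":0,"ax":0,"ay":0,"az":0,"jaw":0}]'

```text
clock: 29.0
eef_pos: [0.5547, -0.0753, 0.0087]
tcp_rot: [172.1, 0.0, 10.5]
contact_force: [-2.2, 9.8, 4.2]
gripper_width: 0.0003
```

The lower moved about 1.5 mm at a steady 5 N, then stalled with the force rising, so it's at the stop. One more step to confirm, then back off.

>>> move_arm --deltas '[{"x":0,"y":0.04,"z":0.006,"ax":0,"ay":0,"az":0,"jaw":0},{"x":0,"y":0,"z":0,"ax":0,"ay":0,"az":0,"jaw":0}]'

```text
clock: 29.2
eef_pos: [0.5547, -0.0754, 0.0087]
tcp_rot: [172.2, 0.0, 10.5]
contact_force: [-3.2, 13.3, 4.8]
gripper_width: 0.0002
```

>>> move_arm --deltas '[{"x":0,"y":-0.2,"z":-0.028,"ax":0,"ay":0,"az":0,"jaw":0},{"x":0,"y":-0.6,"z":-0.08,"ax":0,"ay":0,"az":0,"jaw":0},{"x":0,"y":-1,"z":-0.14,"ax":0,"ay":0,"az":0,"jaw":0},{"x":0,"y":-0.4,"z":-0.4,"ax":0.8,"ay":0,"az":0,"jaw":0},{"x":0,"y":0,"z":-0.7,"ax":0.8,"ay":0,"az":0,"jaw":0.5},{"x":0,"y":0,"z":-0.8,"ax":0,"ay":0,"az":0,"jaw":1},{"x":0,"y":0,"z":-0.6,"ax":0,"ay":0,"az":0,"jaw":1},{"x":0,"y":0.8,"z":0,"ax":0,"ay":0,"az":0,"jaw":1},{"x":0,"y":0.9,"z":0,"ax":0,"ay":0,"az":0,"jaw":1},{"x":0,"y":0.6,"z":0,"ax":0,"ay":0,"az":0,"jaw":1},{"x":0,"y":0,"z":0,"ax":0,"ay":0,"az":0,"jaw":1},{"x":0,"y":0,"z":0,"ax":0,"ay":0,"az":0,"jaw":1}]'

```text
clock: 30.4
eef_pos: [0.5547, -0.0771, 0.0692]
tcp_rot: [-180.0, 0.0, 10.5]
contact_force: [0.3, 0.3, -0.9]
gripper_width: 0.0854
```

```bash
python3 shot.py w wrist scene;python3 - <<'E'
from h import *
im=cv2.imread("pics/w_wrist.png")
cv2.imwrite("pics/w_crop.png",cv2.resize(im[230:430,220:420],None,fx=3,fy=3,interpolation=cv2.INTER_NEAREST))
E
```

```text
30.4 [ 0.5547 -0.0771  0.0692] [-1.7997e+02  4.0000e-02  1.0460e+01] [ 0.3  0.3 -0.9] 0.08538856022541491
```

View pics/w_crop.png

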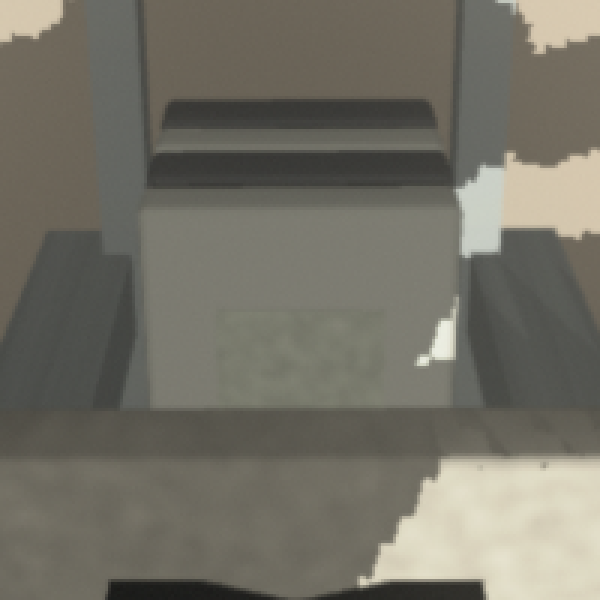

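```bash
python3 - <<'E'
from h import *
import pickle
c,s=pickle.load(open("w_wrist.pkl","rb"))
a=np.radians(s["tcp_rot"][2]);tx=np.array([np.cos(a),np.sin(a)]);ty=np.array([np.sin(a),-np.cos(a)])
def q(px,z):
    P=ray(c,np.array(px)/3+[220-.33,230-.33],z);R=P[:,:2]-s["eef_pos"][:2];return (np.c_[R@tx,R@ty]*1000).round(1).tolist()
print("lower bottom",q([[163,99.5],[436,99.5]],.001))
print("upper bottom",q([[148,151.5],[453,151.5]],.025))
print("seams",q([[160,129],[440,129]],.013),q([[146,187],[456,186]],.037))
print("lid sides",q([[141,205],[460,205],[151,405],[451,405]],.048))
print("rails inner",q([[141,10],[457,10]],.01),"board",q([[300,456]],.074),q([[300,409]],.060))
E
```

```text
lower bottom [[-28.2, 7.7], [29.1, 7.6]]
upper bottom [[-28.3, 7.8], [29.5, 7.7]]
seams [[-27.5, 8.8], [28.5, 8.7]] [[-27.1, 8.9], [28.4, 8.6]]
lid sides [[-26.4, 6.3], [27.5, 6.3], [-26.5, 47.3], [27.9, 47.2]]
rails inner [[-30.6, -15.4], [31.2, -15.4]] board [[0.5, 35.8]] [[0.5, 38.4]]
```

Ends now agree within 0.1 mm (7.7 against 7.8), sides within 0.3 mm, and they stand about 30 mm out of the board's edge. Withdraw and take a last look at the whole bench.

>>> move_arm --deltas '[{"x":0,"y":-0.6,"z":0,"ax":0,"ay":0,"az":0,"jaw":1},{"x":0,"y":-1,"z":-0.5,"ax":0,"ay":0,"az":0,"jaw":1},{"x":0,"y":-1,"z":-1,"ax":0,"ay":0,"az":0,"jaw":1},{"x":0,"y":-1,"z":-1,"ax":0,"ay":0,"az":0,"jaw":1},{"x":0,"y":-1,"z":-1,"ax":0,"ay":0,"az":0,"jaw":1},{"x":0,"y":-1,"z":-1,"ax":0,"ay":0,"az":0,"jaw":1},{"x":0,"y":-1,"z":-0.5,"ax":0,"ay":0,"az":0,"jaw":1},{"x":0,"y":0,"z":0,"ax":0,"ay":0,"az":0,"jaw":1},{"x":0,"y":0,"z":0,"ax":0,"ay":0,"az":0,"jaw":1}]'

```text
clock: 31.4
eef_pos: [0.5244, 0.0861, 0.1946]
tcp_rot: [180.0, -0.0, 10.7]
contact_force: [-0.5, -0.1, -0.3]
gripper_width: 0.0856
```

```bash
python3 shot.py y scene
```

```text
31.4 [0.5244 0.0861 0.1946] [ 1.7999e+02 -1.0000e-02  1.0650e+01] [-0.5 -0.1 -0.3] 0.08560204055136585
```

View pics/y_scene.png

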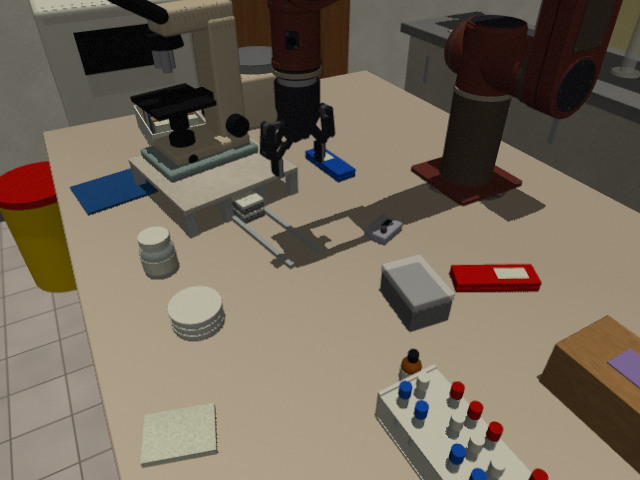

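The pile is under the board at (248,205). The jar, dishes, tip box, oil bottle, and red and blue cases are where they were, and the robot is clear of everything. Handing in.

```bash
python3 -c "
from plant import *
print(hand_in())"
```

```text
the job is handed in; nothing more can be done
None
```

The two cases are stacked, slid along the rails and fully home against the back stop. I handed the job in at 31.4 s of the 51 s allowed.

**What I did:** I put the spare case on the rail case and squeezed the pair at both ends to take out a small yaw. Then I pushed the pile in from behind with the shut fingers.

**What went wrong and was put right:**
- **Gripped slide:** my first try at sliding them gripped moved only the upper case, 60 mm over the lower one. I pulled it back, so that move was not yet a slide of the two as a pile.
- **Lower case short:** after the push the upper case was at the stop but the lower was about 1.5 mm short. I pushed the lower one home on its own with tilted fingertips, until it stalled at about 13 N.

**Last checks:**
- The outer ends of the two cases agree within 0.1 mm, and the sides within about 0.3 mm.
- The ends stand about 28–31 mm out from the board's edge, against the 30 mm expected; the edge reading varies by 2–3 mm.
- I could not see the inner ends, so contact with the stop rests on the stall forces and those outer-end measurements.
- In the last picture the other things on the bench are where they were, and the robot is touching nothing.

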